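Slide a tin along the board to the spray can and spray it

TASK

At the cleaning place of a second-hand sale, slide the round lidded tin along the wooden board, staying against the board and upright all the way, until it stands fully on the dark mat next to the spray can (the can with the small sprung cap, not the bottle with the wide cork stopper). Only then press the spray can's cap fully down for a moment and let it spring back up. Leave the tin where it is on the mat, and do not disturb the bowl, the candlestick or the black case.

Things in the scene. Friction and masses are not known exactly. Their poses are not given: they have to be found in the camera images.
- rail: Fixed smooth dark wooden board on edge, 740 long (its y), 60 high, 16 mm thick; it may stand turned up to 9 degrees. Origin on the table, on the line the tin's centre runs along when touching the board; x points away from the robot, square to the board, whose near face is x = +52 mm; y along the board to the robot's left; z up. Two thin dark mats in the lane do not hinder sliding.
- hood_edge (a point): Middle of the lower front edge of a fixed clear plastic splash hood with aluminium front strip, over the lane: rail x -26 to +93, y -220 to +220 mm; underside 162, top 174 mm above the table. Under it things are reached from the robot's side with a leaning tool. Two 18 mm posts carry it behind the board (x = +80, y = +-200 mm).
- mat_left (a point): Centre of the left dark mat, at rail y = +160 mm, x = 0. The mat measures 134 mm along the board and 104 mm across; the tin is 104 mm wide, so it may be up to 15 mm off centre along the board.
- mat_right (a point): Centre of the right dark mat, at rail y = -160 mm, x = 0; same size.
- tin: Loose round steel tin, flat lid, 104 mm diameter, 85 high, about 0.4 kg. Starts upright between the mats, within 2 mm of the board. Origin: centre of its underside. It slides on table (friction 0.6) and board (0.3), and stops when not pushed; pushed above about 45 mm it may tip. Pushed slightly on the robot's side of its centre line it stays on the board; pushed beyond that line it rolls off it.
- spray: Fixed aluminium spray can, 54 mm diameter, on a 76 mm round foot, with a small round white sprung cap; top 155 mm above the table. At one end of the lane, 290 mm along the board from the rail's origin, 20 mm to the robot's side of the lane's line, beyond the hood, open above. Left or right varies; the mat on its side is the goal. Origin: centre of its underside.
- cap_top (a point): Centre of the top of the spray can's sprung cap, 28 mm diameter, 155 mm above the table when up; it moves down with the cap.
- cap (a joint): Travel of the sprung cap: 0 up, 0.008 m fully down. The spring takes 1.5 N to start and about 5.5 N fully down, then a hard stop.
- polish: Fixed look-alike at the other end of the lane: an aluminium bottle 54 mm in diameter on the same foot, with sloping shoulders and a wide fixed cork stopper of 40 mm diameter, top 135 mm above the table. Not to be used. Origin at the centre of its underside.
- bowl: Bystander: loose white ceramic bowl, 90 mm wide, 40 mm high, behind the board. Origin at the centre of its underside.
- candlestick: Bystander: loose brass candlestick, 64 mm foot, 70 mm high, behind the board. Origin at the centre of its underside.
- case: Bystander: loose black case, 60 x 100 x 30 mm high, on the robot's side of the lane, to the left. Origin at the centre of its underside.
Not all that is in view belongs to the job. What is shaped like the spray but yellow is not meant. Leave any green look-alike of the tin alone.

How it is judged:
By the outcome, as a careful person would: the job done as asked, in the order asked, and still so for the second after the job is handed in, with the robot touching nothing.
It also fails if it takes over 48 s, if anything falls off the work surface, if the arm or the gripper's body presses on something with over 40 N, if the wrist force passes 120 N, or if a joint passes its speed limit or range.

ROBOT

A 6-joint arm with a two-finger parallel gripper is mounted at the origin on the work surface. World frame = base frame: x ahead of the robot, y to its left, z up, the work surface at z = 0. Lengths are in m, angles in rad, forces in N, time in s.
With the tool pointing down it reaches from about 0.25 to 0.725 m from the base axis. Payload 4 kg.
Tool frame: the origin (TCP) lies at the very end of the fingers, on their centre line; the grasp point (between the pads) lies 19 mm behind it; x points along the fingers, y is the direction in which the jaws open and shut, and the axes are right-handed (so a half turn about x gives the same grasp; the last joint's range is limited). The gripper opens to 85 mm and grips with 20 to 120 N. Pads are 22 mm wide; open, the fingers measure 114 mm over their backs; the gripper's body (76 mm by 85 mm) begins 54 mm behind the grasp point. The pads swing forward as they close: fully open they stand 13 mm farther back than shut.
Start: joints at [1.191, 0.241, 0.005, 1.335, 0, 1.571], TCP at [0.185, 0.464, 0.231] pointing down, gripper open.
Joint ranges: [-2.72, 2.72], [-1.05, 1.87], [-1.09, 1.28], [-1.99, 2.15], [-1.42, 1.44], [-3.14, 3.14]. Speed limits (rad/s): [2.79, 2.79, 3.14, 3.14, 3.14, 3.14].

INTERFACE

Orientations are given as a unit quaternion [x, y, z, w].
In Python, from workcell import get_obs, camera, job_done gives the robot as it stands. The module is installed in compiled form; this text tells all that it offers.
- The arm moves only by the tool arm_command, never from a script. Its argument "motion" is a list of rows, each an object of numbers: "x", "y", "z": the shift along the tool's x, y, z in m; "roll": the turn about the tool's x in rad; "fingers": the opening, from 0 (shut) to 1 (fully open). A call has 1 to 20 rows; each row shifts and turns the pose as measured when the row begins, along the tool's axes as they then stand; what a row does not reach is not made up. A row lasts 1/12 s, in which the tool goes at most 41.7 mm and 7.16 degrees, less where a joint would pass 70% of its speed; a pose out of reach is approached as far as the arm can. A call is refused whole if a number of a shift passes 0.0417 or a number of a turn 0.125, either way. A call with a gripper value outside its range is refused whole. The fingers move at their own pace and stop on an object; the grip force is fixed at half the most. Time passes only in rows, so rows that do not move let the fingers close. It gives the time, the measured TCP pose, the force and the opening at its end, in the units of the state.
- get_obs(): the state, without advancing time (a new reading comes with each control period).
- camera(name): name is "side" or "top"; returns a dict with "frame" (384x512x3 uint8, red, green, blue), "intrinsics" (3x3 intrinsics, pixels), "rvec" (rotation vector, rad) and "tvec" (3), from world to camera coordinates, as OpenCV has them. Camera axes: x right, y down, z forward; pixel columns grow to the right and rows downward; lengths in m; the calibration is good to about 2 mm. A picture is of the moment at which its call begins. There is no depth.
- job_done(): hands the job in, once; it reports no verdict.
The state is a dict: "clock": time; "joint_pos": joint angles; "joint_vel": joint speeds; "tau": joint torques, N m; "eef_pos": TCP position; "tool_rot": TCP orientation; "ft_force": force on the tool from outside, world axes, zero at the start; "ft_torque": the same for the moment, N m; "grip_width": finger opening in m.
Only numpy, scipy, OpenCV 4.12 (cv2) and the standard library are available. Lean on these libraries where they do the work, as an engineer would, in place of code of your own. Each camera call takes 0.05 s, during which the arm holds its last target.

## Working session

There is one attempt and no reset: what is moved stays moved. The work goes in short steps, Python scripts to look and compute and a tool call to move; the robot and the scene stay as the last step left them, time stands still between calls to the robot, and variables do not carry over. Pictures are saved under pics/ and viewed, and the job is handed in when it is done.

Besides the shell and the picture viewer there is one more tool, called after ">>>" as name(argument=value, ...) on one line, values as JSON. arm_command: Moves the arm, as the interface text tells. Its arguments: {"type":"object","properties":{"motion":{"type":"array","items":{"type":"object","properties":{"x":{"type":"number"},"y":{"type":"number"},"z":{"type":"number"},"roll":{"type":"number"},"fingers":{"type":"number"}}}}},"required":["motion"]}

```bash
mkdir -p pics
cat > h.py <<'E'
import numpy as np, cv2
from workcell import get_obs, camera, job_done
def snap(n,fn):
    c=camera(n); f=np.asarray(c['frame'])
    cv2.imwrite('pics/'+fn+'.png',cv2.cvtColor(f,cv2.COLOR_RGB2BGR))
    np.savez('pics/'+fn+'.npz',**{k:np.asarray(v) for k,v in c.items()})
    return c
def load(fn): return dict(np.load('pics/'+fn+'.npz'))
def ray(c,uv):
    R=cv2.Rodrigues(np.asarray(c['rvec'],float))[0];t=np.asarray(c['tvec'],float).ravel()
    K=np.asarray(c['intrinsics']); d=R.T@np.linalg.inv(K)@np.array([uv[0],uv[1],1.]); return -R.T@t,d/np.linalg.norm(d)
def onz(c,uv,z):
    o,d=ray(c,uv); return o+d*(z-o[2])/d[2]
def proj(c,p):
    return cv2.projectPoints(np.asarray(p,float).reshape(-1,3),np.asarray(c['rvec'],float),np.asarray(c['tvec'],float),np.asarray(c['intrinsics'],float),None)[0].reshape(-1,2)
def tri(c1,u1,c2,u2):
    o1,d1=ray(c1,u1);o2,d2=ray(c2,u2)
    A=np.stack([d1,-d2],1); s=np.linalg.lstsq(A,o2-o1,rcond=None)[0]
    p,q=o1+d1*s[0],o2+d2*s[1]; return (p+q)/2,np.linalg.norm(p-q)
E
python3 - <<'E'
from h import *
np.set_printoptions(precision=4,suppress=True)
for n in('top','side'):
    c=snap(n,n+'0'); print(n,ray(c,(256,192)))
o=get_obs(); print(o)
E
```

```text
top (array([0.4905, 0.0085, 1.2704]), array([ 0.0734,  0.0375, -0.9966]))
side (array([0.645 , 0.4257, 1.3797]), array([-0.049 , -0.3091, -0.9498]))
{'clock': 0.1, 'joint_pos': array([1.191 , 0.2413, 0.0038, 1.3352, 0.    , 1.5708]), 'joint_vel': array([ 0.0002, -0.001 ,  0.0021,  0.0017,  0.0001,  0.0007]), 'tau': array([ -0.001 , -37.3138,  25.3011,   0.0109,  -0.    ,   0.    ]), 'eef_pos': array([0.1852, 0.4638, 0.2305]), 'tool_rot': array([ 0.1328,  0.6945, -0.1341,  0.6943]), 'ft_force': array([ 0.4492, -0.5379,  0.3127]), 'ft_torque': array([-0.0373, -0.0473, -0.0311]), 'grip_width': 0.08522248997594399}
```

View pics/top0.png

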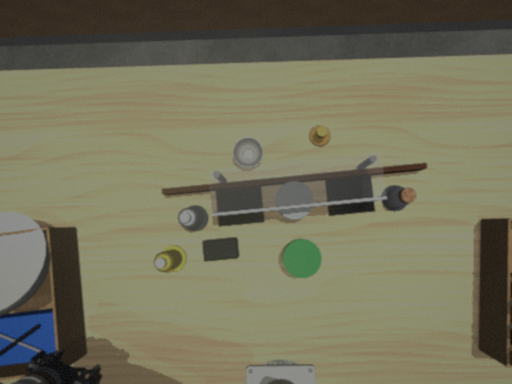

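View pics/side0.png

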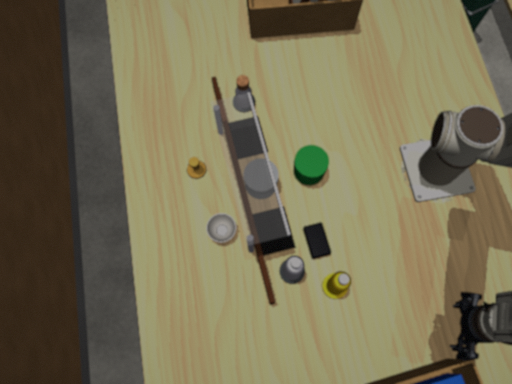

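The top view has the spray (white cap) at about (188,216), the tin at (294,200), the cork-stoppered polish bottle at (407,195), a green decoy at (300,258) and a yellow one at (165,262). So the goal is the left mat. Next I measure these.

Run:
```python
from h import *
np.set_printoptions(precision=4,suppress=True)
for n,box in(('top0',(150,110,290,180)),('side0',(180,60,180,260))):
    im=cv2.imread('pics/'+n+'.png'); x,y,w,h=box
    cr=im[y:y+h,x:x+w]; s=min(800/w,600/h); 
    cv2.imwrite('pics/'+n+'_z.png',cv2.resize(cr,None,fx=s,fy=s,interpolation=cv2.INTER_CUBIC)); print(n,s)
```

```text
top0 2.7586206896551726
side0 2.3076923076923075
```

View pics/top0_z.png

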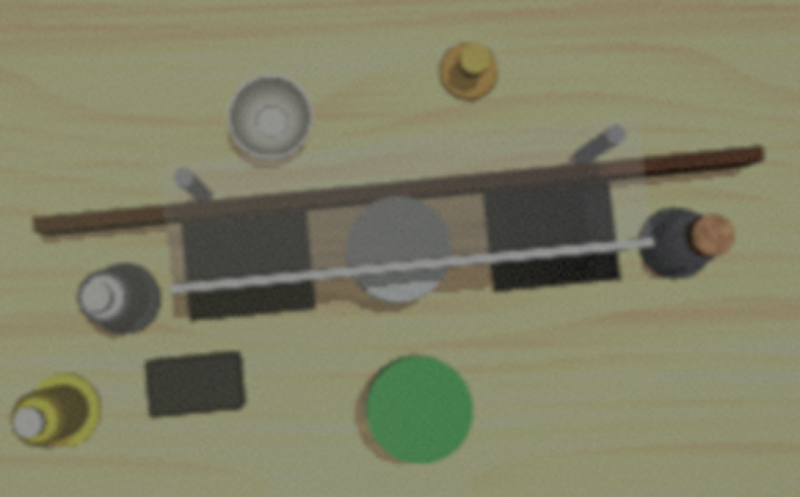

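View pics/side0_z.png

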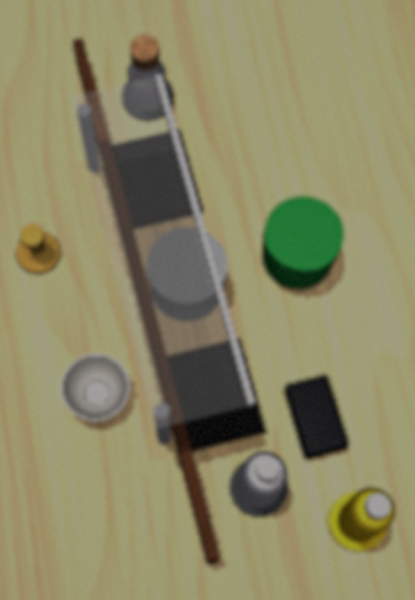

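```bash
cat > m.py <<'E'
from h import *
np.set_printoptions(precision=4,suppress=True)
T=load('top0');S=load('side0')
t=lambda a:(150+(a[0]+.5)/2.7586-.5,110+(a[1]+.5)/2.7586-.5)
s=lambda a:(180+(a[0]+.5)/2.3077-.5,60+(a[1]+.5)/2.3077-.5)
P={'boardL':((36,222),(213,560)),'boardR':((763,152),(78,43)),'cap':((97,297),(266,467)),'cork':((713,235),(145,47)),
'green':((419,409),(303,235)),'tin':((399,249),(187,267)),'hoodL':((173,290),(250,402)),'hoodR':((653,241),(158,77)),'case':((195,383),(316,415)),'yellow':((30,422),(377,507))}
R={}
for k,(a,b) in P.items():
    p,e=tri(T,t(a),S,s(b)); R[k]=p; print(k,p,'gap',round(e,4))
d=R['boardL']-R['boardR'];print('len',np.linalg.norm(d),'yaw deg',np.degrees(np.arctan2(-d[0],d[1])))
ML=[(183,214),(304,206),(316,307),(190,320)];MR=[(485,192),(609,180),(620,279),(494,291)]
for m in(ML,MR):
    q=np.array([onz(T,t(a),0) for a in m]);print(q[:,:2].tolist(),q.mean(0))
E
python3 m.py
```

```text
boardL [0.5907 0.3189 0.0458] gap 0.0033
boardR [ 0.6454 -0.4258  0.0338] gap 0.0033
cap [0.513  0.2355 0.1455] gap 0.0017
cork [ 0.5576 -0.3422  0.1299] gap 0.0001
green [ 0.397  -0.0662  0.0698] gap 0.0004
tin [ 0.5544 -0.051   0.0658] gap 0.0009
hoodL [0.5178 0.1614 0.1643] gap 0.0023
hoodR [ 0.5512 -0.2783  0.1593] gap 0.0011
case [0.4235 0.1607 0.0169] gap 0.0005
yellow [0.3971 0.3015 0.1367] gap 0.0
len 0.7467781266670358 yaw deg 4.202621270616804
[[0.6007481666243158, 0.17294832846081978], [0.6061146692102055, 0.04448450382987014], [0.49939107752429657, 0.03420581425478013], [0.4886784088588273, 0.16704648514508053]] [0.5487 0.1047 0.    ]
[[0.6162447737923229, -0.14658263995376647], [0.6256887388440182, -0.27681605795308384], [0.5215368355370699, -0.283742218565717], [0.511975845583618, -0.15237458269046839]] [ 0.5689 -0.2149  0.    ]
```

>>> arm_command(motion=[{"x":-0.02,"z":0.02,"y":-0.01,"fingers":0},{"x":-0.015,"z":0.032,"y":-0.017,"fingers":0},{"x":-0.015,"z":0.032,"y":-0.017,"fingers":0},{"x":-0.015,"z":0.032,"y":-0.017,"fingers":0},{"x":-0.015,"z":0.032,"y":-0.017,"fingers":0},{"x":-0.015,"z":0.032,"y":-0.017,"fingers":0},{"x":-0.015,"z":0.032,"y":-0.017,"fingers":0},{"z":0.032,"y":-0.017,"fingers":0},{"z":0.032,"y":-0.017,"fingers":0}])

```text
schema error: expected keys x, y, z, roll, fingers
```

```bash
cat > st.py <<'E'
from h import *
from scipy.spatial.transform import Rotation as Ro
np.set_printoptions(precision=4,suppress=True)
o=get_obs();M=Ro.from_quat(o['tool_rot']).as_matrix()
print('t',o['clock'],'q',o['joint_pos'],'p',o['eef_pos'],'F',o['ft_force'],'w',o['grip_width']);print('x',M[:,0],'y',M[:,1],'z',M[:,2])
E
python3 st.py
```

```text
t 0.1 q [1.191  0.2413 0.0038 1.3352 0.     1.5708] p [0.1852 0.4638 0.2305] F [ 0.4492 -0.5379  0.3127] w 0.08522248997594399
x [-0.0007 -0.0017 -1.    ] y [ 0.3708  0.9287 -0.0019] z [ 0.9287 -0.3708 -0.    ]
```

All keys are required.

>>> arm_command(motion=[{"x":-0.02,"z":0.02,"y":-0.01,"roll":0,"fingers":0},{"x":-0.015,"z":0.032,"y":-0.017,"roll":0,"fingers":0},{"x":-0.015,"z":0.032,"y":-0.017,"roll":0,"fingers":0},{"x":-0.015,"z":0.032,"y":-0.017,"roll":0,"fingers":0},{"x":-0.015,"z":0.032,"y":-0.017,"roll":0,"fingers":0},{"x":-0.015,"z":0.032,"y":-0.017,"roll":0,"fingers":0},{"x":-0.015,"z":0.032,"y":-0.017,"roll":0,"fingers":0},{"x":0,"z":0.032,"y":-0.017,"roll":0,"fingers":0},{"x":0,"z":0.032,"y":-0.017,"roll":0,"fingers":0}])

```text
clock: 0.85
eef_pos: [0.3911, 0.2205, 0.3406]
tool_rot: [0.123, 0.697, -0.132, 0.694]
ft_force: [0.7, 0.4, -0.8]
grip_width: -0.0003
```

```bash
python3 st.py
```

```text
t 0.85 q [ 0.5181  0.1269  0.1458  1.6011 -0.0071  0.881 ] p [0.3911 0.2205 0.3406] F [ 0.7443  0.4381 -0.7642] w -0.00027333668597507015
x [-0.0063 -0.0118 -0.9999] y [ 0.3549  0.9348 -0.0132] z [ 0.9349 -0.355  -0.0017]
```

>>> arm_command(motion=[{"x":0,"z":0.03,"y":-0.02,"roll":-0.11,"fingers":0},{"x":0,"z":0.03,"y":-0.025,"roll":-0.11,"fingers":0},{"x":0,"z":0.03,"y":-0.03,"roll":-0.11,"fingers":0},{"x":0,"z":0.03,"y":-0.03,"roll":-0.11,"fingers":0},{"x":0,"z":0.035,"y":-0.015,"roll":0,"fingers":0},{"x":0,"z":0.035,"y":0,"roll":0,"fingers":0}])

```text
clock: 1.35
eef_pos: [0.554, 0.082, 0.342]
tool_rot: [-0.027, 0.709, 0.018, 0.704]
ft_force: [0.9, 1.0, 0.9]
grip_width: 0.0001
```

```bash
python3 st.py
```

```text
t 1.35 q [ 0.1534  0.362   0.4563  1.6739 -0.0119  0.0905] p [0.554 0.082 0.342] F [0.8549 0.9523 0.854 ] w 8.116997824524271e-05
x [-0.0069 -0.0131 -0.9999] y [-0.063   0.9979 -0.0127] z [ 0.998   0.0629 -0.0077]
```

>>> arm_command(motion=[{"x":0,"z":0.035,"y":0,"roll":0,"fingers":0},{"x":0,"z":0.035,"y":0,"roll":0,"fingers":0},{"x":0,"z":0.035,"y":0,"roll":0,"fingers":0},{"x":0,"z":0.035,"y":0,"roll":0,"fingers":0},{"x":0,"z":0.035,"y":0,"roll":0,"fingers":0},{"x":0,"z":0.035,"y":0,"roll":0,"fingers":0},{"x":0,"z":0.035,"y":0,"roll":0,"fingers":0}])

```text
clock: 1.93
eef_pos: [0.6612, 0.0763, 0.3134]
tool_rot: [-0.03, 0.768, 0.009, 0.64]
ft_force: [-1.6, -0.3, 6.4]
grip_width: -0.0
```

```bash
python3 st.py
```

```text
t 1.9333 q [ 0.1211  0.8823  1.2755  2.1473 -0.0136  0.0668] p [0.6612 0.0763 0.3134] F [-1.6474 -0.3464  6.4434] w -4.425376680957705e-05
x [-0.1794 -0.0355 -0.9831] y [-0.0578  0.998  -0.0255] z [ 0.9821  0.0522 -0.1811]
```

>>> arm_command(motion=[{"x":-0.03,"z":-0.025,"y":0,"roll":0,"fingers":0},{"x":-0.03,"z":-0.025,"y":0,"roll":0,"fingers":0},{"x":-0.03,"z":-0.025,"y":0,"roll":0,"fingers":0},{"x":-0.03,"z":-0.025,"y":0,"roll":0,"fingers":0},{"x":-0.035,"z":-0.01,"y":0,"roll":0,"fingers":0},{"x":-0.035,"z":-0.01,"y":0,"roll":0,"fingers":0},{"x":-0.035,"z":-0.01,"y":0,"roll":0,"fingers":0},{"x":-0.035,"z":-0.01,"y":0,"roll":0,"fingers":0}])

```text
clock: 2.6
eef_pos: [0.6191, 0.0839, 0.4785]
tool_rot: [-0.021, 0.682, 0.02, 0.731]
ft_force: [0.5, -0.2, -0.0]
grip_width: -0.0001
```

```bash
python3 st.py
```

```text
t 2.6 q [ 0.1396  0.6279  1.2754  2.15   -0.0102  0.0813] p [0.6191 0.0839 0.4785] F [ 0.4933 -0.1667 -0.0194] w -0.00013944858975542817
x [ 0.069  -0.0006 -0.9976] y [-0.0578  0.9983 -0.0046] z [0.9959 0.058  0.0689]
```

>>> arm_command(motion=[{"x":-0.035,"z":0,"y":0,"roll":0,"fingers":0},{"x":-0.035,"z":0,"y":0,"roll":0,"fingers":0},{"x":-0.035,"z":0,"y":0,"roll":0,"fingers":0},{"x":-0.035,"z":0,"y":0,"roll":0,"fingers":0},{"x":-0.035,"z":0,"y":0,"roll":0,"fingers":0},{"x":-0.035,"z":0,"y":0,"roll":0,"fingers":0}])

```text
clock: 3.1
eef_pos: [0.5391, 0.076, 0.6287]
tool_rot: [-0.012, 0.584, 0.031, 0.811]
ft_force: [-0.3, 0.1, -0.1]
grip_width: -0.0
```

```bash
python3 st.py
```

```text
t 3.1 q [ 0.1456  0.3723  1.2754  2.15   -0.0097  0.0822] p [0.5391 0.076  0.6287] F [-0.3179  0.0565 -0.0822] w -1.963606808304632e-06
x [ 0.3163  0.0365 -0.9479] y [-0.0645  0.9978  0.0169] z [0.9464 0.0558 0.318 ]
```

>>> arm_command(motion=[{"x":-0.035,"z":0,"y":0,"roll":0,"fingers":0},{"x":-0.035,"z":0,"y":0,"roll":0,"fingers":0},{"x":-0.035,"z":0,"y":0,"roll":0,"fingers":0},{"x":0,"z":0,"y":0,"roll":0,"fingers":0}])

```text
clock: 3.43
eef_pos: [0.474, 0.0682, 0.7072]
tool_rot: [-0.006, 0.52, 0.038, 0.853]
ft_force: [-0.6, -0.1, 0.6]
grip_width: -0.0001
```

```bash
python3 st.py
```

```text
t 3.4333 q [ 0.149   0.2192  1.2754  2.15   -0.0095  0.0827] p [0.474  0.0682 0.7072] F [-0.5979 -0.1343  0.5643] w -5.488971776675138e-05
x [ 0.4554  0.0588 -0.8883] y [-0.0711  0.997   0.0295] z [0.8874 0.0497 0.4582]
```

```bash
cat >> m.py <<'E'
print('---')
for k,z in(('boardL',.06),('boardR',.06),('tin',.085),('green',.085),('cap',.155),('cork',.135),('hoodL',.168),('hoodR',.168)):
    a,b=P[k]; print(k,onz(T,t(a),z)[:2],onz(S,s(b),z)[:2])
bl=(onz(T,t(P['boardL'][0]),.06)+onz(S,s(P['boardL'][1]),.06))/2;br=(onz(T,t(P['boardR'][0]),.06)+onz(S,s(P['boardR'][1]),.06))/2
d=bl-br;th=np.arctan2(-d[0],d[1]);ex=np.array([np.cos(th),np.sin(th),0]);ey=np.array([-ex[1],ex[0],0])
print('yaw',np.degrees(th),'origin',(bl+br)/2-.06*ex)
for n,c in(('top0',T),('side0',S)):
    im=cv2.imread('pics/'+n+'.png');hsv=cv2.cvtColor(im,cv2.COLOR_BGR2HSV)
    print(n,'tinpix hsv',hsv[200,294] if n=='top0' else hsv[176,261])
    m=cv2.inRange(hsv,(50,120,40),(75,255,255));cs=max(cv2.findContours(m,0,1)[0],key=cv2.contourArea);print('green',cv2.minEnclosingCircle(cs))
E
python3 m.py | sed -n '/---/,$p'
```

```text
---
boardL [0.591  0.3147] [0.5897 0.3206]
boardR [ 0.6436 -0.4174] [ 0.6439 -0.4083]
tin [ 0.5537 -0.0502] [ 0.5553 -0.0439]
green [ 0.398  -0.0652] [ 0.4001 -0.0605]
cap [0.512  0.2339] [0.5148 0.2367]
cork [ 0.5573 -0.3406] [ 0.5581 -0.3391]
hoodL [0.5166 0.1613] [0.5193 0.1618]
hoodR [ 0.5512 -0.2763] [ 0.5514 -0.2731]
yaw 4.180449352794593 origin [ 0.5572 -0.052   0.06  ]
top0 tinpix hsv [150   2 103]
green ((319.0, 261.0), 9.999999747378752e-05)
side0 tinpix hsv [135   5 104]
green ((310.40985107421875, 164.77049255371094), 19.32368278503418)
```

>>> arm_command(motion=[{"x":0.027,"z":-0.0185,"y":-0.0165,"roll":0,"fingers":0},{"x":0.027,"z":-0.0185,"y":-0.0165,"roll":0,"fingers":0},{"x":0.027,"z":-0.0185,"y":-0.0165,"roll":0,"fingers":0},{"x":0.027,"z":-0.0185,"y":-0.0165,"roll":0,"fingers":0},{"x":0.027,"z":-0.0185,"y":-0.0165,"roll":0,"fingers":0},{"x":0.027,"z":-0.0185,"y":-0.0165,"roll":0,"fingers":0},{"x":0.027,"z":-0.0185,"y":-0.0165,"roll":0,"fingers":0},{"x":0.027,"z":-0.0185,"y":-0.0165,"roll":0,"fingers":0},{"x":0.027,"z":-0.0185,"y":-0.0165,"roll":0,"fingers":0},{"x":0.027,"z":-0.0185,"y":-0.0165,"roll":0,"fingers":0},{"x":0,"z":0,"y":0,"roll":0,"fingers":0}])

```text
clock: 4.35
eef_pos: [0.4282, -0.0735, 0.4634]
tool_rot: [-0.016, 0.453, 0.038, 0.891]
ft_force: [-1.7, 0.2, -3.4]
grip_width: -0.0002
```

```bash
cat >> st.py <<'E'
import sys
if len(sys.argv)>1:
    t=np.array([float(v) for v in sys.argv[1:4]]); print('delta tool',M.T@(t-o['eef_pos']))
O=np.array([.557,-.053,0]);th=np.radians(4.2);ex=np.array([np.cos(th),np.sin(th),0]);ey=np.array([-ex[1],ex[0],0])
p=o['eef_pos']-O;print('rail',p@ex,p@ey,p[2],'tilt',np.degrees(np.arccos(-M[2,0])))
E
python3 st.py .431 -.152 .25
```

```text
t 4.35 q [-0.3448 -0.3553 -0.1444  1.1966  0.2517 -0.3499] p [ 0.4282 -0.0735  0.4634] F [-1.6911  0.2478 -3.4273] w -0.00016176449281602703
x [ 0.5875  0.0536 -0.8074] y [-0.083   0.9965  0.0058] z [0.8049 0.0637 0.59  ]
delta tool [ 0.1697 -0.0797 -0.1286]
rail -0.1299602194174056 -0.010984032028719346 0.4633665908660431 tilt 36.15561021480415
```

>>> arm_command(motion=[{"x":0.02,"z":-0.015,"y":-0.009,"roll":0,"fingers":0},{"x":0.02,"z":-0.015,"y":-0.009,"roll":0,"fingers":0},{"x":0.02,"z":-0.015,"y":-0.009,"roll":0,"fingers":0},{"x":0.02,"z":-0.015,"y":-0.009,"roll":0,"fingers":0},{"x":0,"z":0,"y":0,"roll":0,"fingers":0}])

```text
clock: 4.77
eef_pos: [0.4278, -0.1073, 0.395]
tool_rot: [-0.029, 0.425, 0.033, 0.904]
ft_force: [0.2, 0.2, -1.8]
grip_width: 0.0001
```

```bash
python3 st.py .431 -.152 .25
```

```text
t 4.7667 q [-0.4653 -0.3907 -0.3744  0.9645  0.3218 -0.4532] p [ 0.4278 -0.1073  0.395 ] F [ 0.1543  0.1767 -1.7733] w 8.678661024790964e-05
x [ 0.6363  0.0344 -0.7707] y [-0.0834  0.9962 -0.0244] z [0.7669 0.0798 0.6368]
delta tool [ 0.1122 -0.0412 -0.0934]
rail -0.13287303559461464 -0.04473067764590373 0.39495098227583547 tilt 39.58670343016843
```

>>> arm_command(motion=[{"x":-0.03,"z":0.02,"y":0,"roll":0,"fingers":0},{"x":-0.03,"z":0.02,"y":0,"roll":0,"fingers":0},{"x":-0.03,"z":0.02,"y":0,"roll":0,"fingers":0},{"x":0,"z":0,"y":0,"roll":0,"fingers":0}])

```text
clock: 5.1
eef_pos: [0.4081, -0.0989, 0.5231]
tool_rot: [-0.034, 0.414, 0.031, 0.909]
ft_force: [0.2, 0.2, 1.9]
grip_width: -0.0005
```

```bash
python3 st.py .431 -.152 .25
```

```text
t 5.1 q [-0.4743 -0.4001 -0.0599  1.2647  0.3303 -0.4609] p [ 0.4081 -0.0989  0.5231] F [0.2076 0.2371 1.9411] w -0.0004765824340502702
x [ 0.6549  0.0283 -0.7552] y [-0.0845  0.9958 -0.036 ] z [0.751  0.0874 0.6545]
delta tool [ 0.2197 -0.045  -0.1662]
rail -0.15186838601389407 -0.03484040549758168 0.5230568004043282 tilt 40.96028790192373
```

>>> arm_command(motion=[{"x":0.02,"z":0.023,"y":0,"roll":0,"fingers":0},{"x":0.02,"z":0.023,"y":0,"roll":0,"fingers":0},{"x":0.02,"z":0.023,"y":0,"roll":0,"fingers":0},{"x":0.02,"z":0.023,"y":0,"roll":0,"fingers":0},{"x":0.02,"z":0.023,"y":0,"roll":0,"fingers":0},{"x":0,"z":0,"y":0,"roll":0,"fingers":0}])

```text
clock: 5.6
eef_pos: [0.5574, -0.077, 0.584]
tool_rot: [-0.046, 0.375, 0.026, 0.925]
ft_force: [0.6, 0.1, -0.9]
grip_width: 0.0001
```

```bash
python3 st.py .431 -.152 .25
```

```text
t 5.6 q [-0.2337 -0.1783  0.1703  1.1359  0.1795 -0.2691] p [ 0.5574 -0.077   0.584 ] F [ 0.5825  0.138  -0.8557] w 0.00010463583321789881
x [ 0.7169  0.0129 -0.6971] y [-0.0817  0.9945 -0.0657] z [0.6924 0.1041 0.714 ]
delta tool [ 0.1413 -0.0423 -0.3338]
rail -0.0013997657831086147 -0.023952273365516617 0.5840028106337858 tilt 45.807279210278615
```

>>> arm_command(motion=[{"x":-0.022,"z":-0.021,"y":0,"roll":0,"fingers":0},{"x":-0.022,"z":-0.021,"y":0,"roll":0,"fingers":0},{"x":-0.022,"z":-0.021,"y":0,"roll":0,"fingers":0},{"x":-0.022,"z":-0.021,"y":0,"roll":0,"fingers":0},{"x":-0.022,"z":-0.021,"y":0,"roll":0,"fingers":0},{"x":0,"z":0,"y":0,"roll":0,"fingers":0}])

```text
clock: 6.1
eef_pos: [0.3925, -0.0778, 0.6193]
tool_rot: [-0.058, 0.35, 0.027, 0.935]
ft_force: [-0.4, 0.8, 1.2]
grip_width: 0.0001
```

```bash
python3 st.py .431 -.152 .25
```

```text
t 6.1 q [-0.4597 -0.465   0.0753  1.3159  0.3512 -0.4432] p [ 0.3925 -0.0778  0.6193] F [-0.4048  0.7593  1.2005] w 0.00012030395627619571
x [ 0.7534  0.0109 -0.6574] y [-0.0917  0.9918 -0.0886] z [0.6511 0.127  0.7483]
delta tool [ 0.271  -0.0444 -0.2607]
rail -0.16585825799507034 -0.012679702811054175 0.6193066762146479 tilt 48.89660324416329
```

>>> arm_command(motion=[{"x":0,"z":0,"y":0,"roll":0,"fingers":0},{"x":0,"z":0,"y":0,"roll":0,"fingers":0},{"x":0,"z":0,"y":0,"roll":0,"fingers":0},{"x":0,"z":0,"y":0,"roll":0,"fingers":0}])

```text
clock: 6.43
eef_pos: [0.3857, -0.0734, 0.6361]
tool_rot: [-0.064, 0.336, 0.025, 0.939]
ft_force: [-0.3, -1.0, 0.0]
grip_width: -0.0002
```

```bash
python3 st.py .431 -.152 .25
```

```text
t 6.4333 q [-0.4571 -0.4847  0.0923  1.3198  0.3508 -0.4405] p [ 0.3857 -0.0734  0.6361] F [-0.3126 -1.0261  0.0354] w -0.00018901547089931228
x [ 0.7724  0.0031 -0.6351] y [-0.0894  0.9906 -0.1039] z [0.6288 0.137  0.7654]
delta tool [ 0.28   -0.0418 -0.2778]
rail -0.17233905020437107 -0.007848626683541497 0.6360944586029054 tilt 50.570374387969814
```

```bash
python3 -c "
from h import *
o=get_obs();print(o['tau'],o['joint_vel'],o['ft_torque'])
c=snap('side','s1')"
```

```text
[-1.54688582e-01 -3.95874560e+00  2.69030875e+01 -5.34517542e+00
  7.54619110e-01 -2.04254626e-03] [ 1.72687162e-02 -1.16851138e-02  2.10498096e-02 -6.69290260e-05
 -4.64293582e-03  5.04575974e-03] [ 0.00555149  0.7458553  -0.07856296]
```

View pics/s1.png

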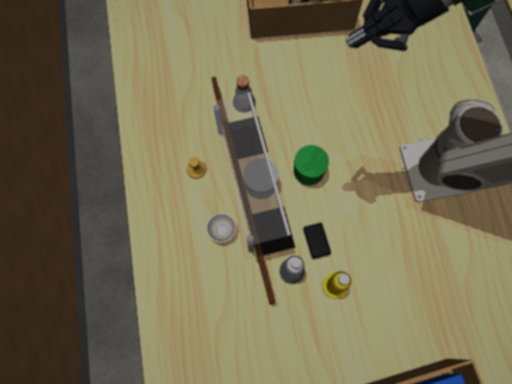

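>>> arm_command(motion=[{"x":0,"z":0,"y":0,"roll":0,"fingers":0},{"x":0,"z":0,"y":0,"roll":0,"fingers":0},{"x":0,"z":0,"y":0,"roll":0,"fingers":0}])

```text
clock: 6.73
eef_pos: [0.3876, -0.073, 0.6343]
tool_rot: [-0.064, 0.338, 0.026, 0.939]
ft_force: [-0.7, -0.5, 0.3]
grip_width: -0.0002
```

```bash
python3 st.py .431 -.152 .25;  python3 -c "
from h import *
o=get_obs();print(o['tau'],o['joint_vel'])"
```

```text
t 6.7333 q [-0.4538 -0.4802  0.0921  1.3195  0.3507 -0.4401] p [ 0.3876 -0.073   0.6343] F [-0.7162 -0.5421  0.3018] w -0.00023202991813496597
x [ 0.7698  0.0067 -0.6382] y [-0.0927  0.9905 -0.1013] z [0.6315 0.1372 0.7631]
delta tool [ 0.2782 -0.0433 -0.2767]
rail -0.17044029691324705 -0.007575055236182217 0.6343106198708328 tilt 50.339785902006945
[-2.08499981e-02 -4.07424778e+00  2.70057911e+01 -5.37414059e+00
  7.62758106e-01 -3.60637196e-04] [ 0.00843415  0.01904697 -0.0042003  -0.00096732 -0.00131162  0.00069453]
```

>>> arm_command(motion=[{"x":0.034,"z":0.02,"y":0.005,"roll":0,"fingers":0},{"x":0.034,"z":0.02,"y":0.005,"roll":0,"fingers":0},{"x":0.034,"z":0.02,"y":0.005,"roll":0,"fingers":0},{"x":0.034,"z":0.02,"y":0.005,"roll":0,"fingers":0},{"x":0.034,"z":0.02,"y":0.005,"roll":0,"fingers":0},{"x":0.034,"z":0.02,"y":0.005,"roll":0,"fingers":0},{"x":0.034,"z":0.02,"y":0.005,"roll":0,"fingers":0},{"x":0.034,"z":0.02,"y":0.005,"roll":0,"fingers":0}])

```text
clock: 7.4
eef_pos: [0.7034, -0.0148, 0.5781]
tool_rot: [-0.063, 0.337, 0.018, 0.939]
ft_force: [-0.3, -0.5, 1.0]
grip_width: 0.0001
```

```bash
python3 st.py .431 -.152 .25
```

```text
t 7.4 q [-0.0266  0.0263  0.2686  0.9315  0.0128 -0.1474] p [ 0.7034 -0.0148  0.5781] F [-0.268  -0.4958  1.0156] w 0.00011833150505273642
x [ 0.7718 -0.0078 -0.6359] y [-0.0768  0.9915 -0.1053] z [0.6313 0.1301 0.7646]
delta tool [-0.0006 -0.0805 -0.4407]
rail 0.14883366417925323 0.027331091516069293 0.5780627133368798 tilt 50.51608388740384
```

>>> arm_command(motion=[{"x":0.032,"z":0.026,"y":0.003,"roll":0,"fingers":0},{"x":0.032,"z":0.026,"y":0.003,"roll":0,"fingers":0},{"x":0.032,"z":0.026,"y":0.003,"roll":0,"fingers":0},{"x":0.032,"z":0.026,"y":0.003,"roll":0,"fingers":0},{"x":0.032,"z":0.026,"y":0.003,"roll":0,"fingers":0},{"x":0.032,"z":0.026,"y":0.003,"roll":0,"fingers":0},{"x":0.032,"z":0.026,"y":0.003,"roll":0,"fingers":0}])

```text
clock: 7.98
eef_pos: [0.9708, 0.0294, 0.5465]
tool_rot: [-0.063, 0.346, 0.021, 0.936]
ft_force: [1.4, -0.5, 0.4]
grip_width: 0.0
```

```bash
python3 st.py .431 -.152 .25
```

```text
t 7.9833 q [ 0.0414  0.7234  1.2367  1.2211 -0.0356 -0.1062] p [0.9708 0.0294 0.5465] F [ 1.4361 -0.5057  0.3953] w 4.386426254347647e-05
x [ 0.7601 -0.0041 -0.6498] y [-0.0831  0.9912 -0.1035] z [0.6445 0.1327 0.753 ]
delta tool [-0.2169 -0.1042 -0.5952]
rail 0.41869784191038584 0.05185993771288208 0.546485311006522 tilt 49.47539561513288
```

Now at the q3 limit; continue outward a bit to see which way the tilt goes.

>>> arm_command(motion=[{"x":0.03,"z":0.025,"y":0,"roll":0,"fingers":0},{"x":0.03,"z":0.025,"y":0,"roll":0,"fingers":0},{"x":0.03,"z":0.025,"y":0,"roll":0,"fingers":0}])

```text
clock: 8.23
eef_pos: [1.042, 0.0391, 0.4811]
tool_rot: [-0.064, 0.328, 0.022, 0.942]
ft_force: [0.3, -0.2, 1.5]
grip_width: 0.0002
```

```bash
python3 st.py .431 -.152 .25
```

```text
t 8.2333 q [ 0.0488  0.8524  1.2728  1.0904 -0.0389 -0.105 ] p [1.042  0.0391 0.4811] F [ 0.2643 -0.1863  1.4752] w 0.0001640714396075475
x [ 0.7842 -0.0006 -0.6206] y [-0.0832  0.9909 -0.1061] z [0.6149 0.1349 0.7769]
delta tool [-0.3356 -0.114  -0.5811]
rail 0.49048400370289313 0.05632820981301901 0.4811357102498563 tilt 51.64321644332946
```

>>> arm_command(motion=[{"x":-0.026,"z":-0.03,"y":0.003,"roll":0,"fingers":0},{"x":-0.026,"z":-0.03,"y":0.003,"roll":0,"fingers":0},{"x":-0.026,"z":-0.03,"y":0.003,"roll":0,"fingers":0},{"x":-0.026,"z":-0.03,"y":0.003,"roll":0,"fingers":0},{"x":-0.026,"z":-0.03,"y":0.003,"roll":0,"fingers":0},{"x":-0.026,"z":-0.03,"y":0.003,"roll":0,"fingers":0},{"x":-0.026,"z":-0.03,"y":0.003,"roll":0,"fingers":0},{"x":-0.026,"z":-0.03,"y":0.003,"roll":0,"fingers":0},{"x":-0.026,"z":-0.03,"y":0.003,"roll":0,"fingers":0},{"x":-0.026,"z":-0.03,"y":0.003,"roll":0,"fingers":0},{"x":-0.026,"z":-0.03,"y":0.003,"roll":0,"fingers":0},{"x":-0.026,"z":-0.03,"y":0.003,"roll":0,"fingers":0}])

```text
clock: 9.23
eef_pos: [0.6138, 0.0297, 0.3346]
tool_rot: [-0.065, 0.38, 0.026, 0.922]
ft_force: [-0.2, 0.6, 0.5]
grip_width: -0.0003
```

```bash
python3 st.py .431 -.152 .25
```

```text
t 9.2333 q [ 0.0752 -0.0967 -0.407   0.4724 -0.0543 -0.0883] p [0.6138 0.0297 0.3346] F [-0.2358  0.6145  0.4976] w -0.00031055629200067123
x [ 0.71   -0.0009 -0.7042] y [-0.0985  0.99   -0.1006] z [0.6973 0.1408 0.7028]
delta tool [-0.0701 -0.1534 -0.2125]
rail 0.06275199990542006 0.07833498800961797 0.33459248717171614 tilt 45.2355212822813
```

>>> arm_command(motion=[{"x":-0.027,"z":-0.028,"y":0,"roll":0,"fingers":0},{"x":-0.027,"z":-0.028,"y":0,"roll":0,"fingers":0},{"x":-0.027,"z":-0.028,"y":0,"roll":0,"fingers":0},{"x":-0.027,"z":-0.028,"y":0,"roll":0,"fingers":0},{"x":-0.027,"z":-0.028,"y":0,"roll":0,"fingers":0},{"x":-0.027,"z":-0.028,"y":0,"roll":0,"fingers":0}])

```text
clock: 9.73
eef_pos: [0.3686, 0.0066, 0.3188]
tool_rot: [-0.066, 0.389, 0.029, 0.918]
ft_force: [0.4, -0.3, 0.3]
grip_width: -0.0003
```

```bash
python3 st.py .431 -.152 .25
```

```text
t 9.7333 q [ 0.0397 -0.6634 -0.7336  0.7325 -0.0266 -0.1157] p [0.3686 0.0066 0.3188] F [ 0.3649 -0.2772  0.3359] w -0.00030120663048153096
x [ 0.695  0.001 -0.719] y [-0.104   0.9896 -0.0992] z [0.7114 0.1438 0.6879]
delta tool [ 0.0927 -0.1566 -0.0257]
rail -0.18358008163218875 0.07320089479883606 0.31875554840748094 tilt 44.027339928918906
```

>>> arm_command(motion=[{"x":-0.024,"z":-0.028,"y":0,"roll":0,"fingers":0},{"x":-0.024,"z":-0.028,"y":0,"roll":0,"fingers":0},{"x":-0.024,"z":-0.028,"y":0,"roll":0,"fingers":0}])

```text
clock: 9.98
eef_pos: [0.253, -0.0038, 0.3088]
tool_rot: [-0.068, 0.392, 0.032, 0.917]
ft_force: [-0.4, -1.8, 1.3]
grip_width: -0.0002
```

```bash
python3 st.py .431 -.152 .25
```

```text
t 9.9833 q [-0.1287 -0.9746 -0.778   1.01    0.0949 -0.2436] p [ 0.253  -0.0038  0.3088] F [-0.3863 -1.7629  1.3335] w -0.00020659623298634994
x [ 0.6905  0.0061 -0.7233] y [-0.1124  0.9887 -0.0989] z [0.7145 0.1496 0.6834]
delta tool [ 0.1645 -0.1608  0.0648]
rail -0.2995414894454333 0.07136820585049905 0.30883061970513265 tilt 43.671991297625034
```

>>> arm_command(motion=[{"x":-0.018,"z":-0.028,"y":0,"roll":0,"fingers":0},{"x":-0.018,"z":-0.028,"y":0,"roll":0,"fingers":0}])

```text
clock: 10.15
eef_pos: [0.2242, -0.0129, 0.2947]
tool_rot: [-0.079, 0.415, 0.036, 0.905]
ft_force: [0.2, -0.6, 0.4]
grip_width: -0.0
```

```bash
python3 st.py .431 -.152 .25; python3 -c "
from h import *
snap('top','t2')"
```

```text
t 10.15 q [-0.4601 -0.9911 -0.7688  1.1364  0.2943 -0.5334] p [ 0.2242 -0.0129  0.2947] F [ 0.2355 -0.5929  0.4155] w -4.1540505580083724e-05
x [ 0.6523  0.0005 -0.758 ] y [-0.1315  0.9849 -0.1126] z [0.7465 0.1731 0.6425]
delta tool [ 0.1687 -0.1592  0.1016]
rail -0.32897917278754385 0.06440908114022606 0.2946580968845829 tilt 40.71219113884122
```

View pics/t2.png

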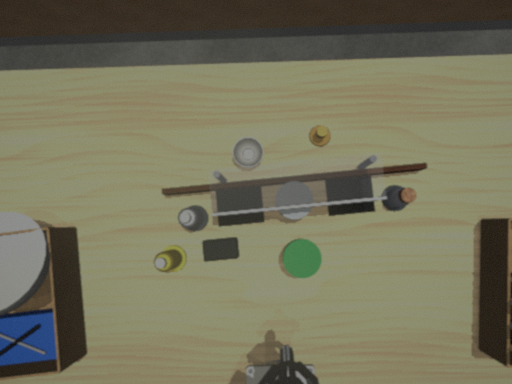

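>>> arm_command(motion=[{"x":0.02,"z":0.01,"y":0.01,"roll":0,"fingers":0},{"x":0.022,"z":-0.004,"y":0.01,"roll":0,"fingers":0},{"x":0.022,"z":-0.006,"y":0.01,"roll":0,"fingers":0},{"x":0.022,"z":-0.008,"y":0.01,"roll":0,"fingers":0},{"x":0.022,"z":-0.008,"y":0.01,"roll":0,"fingers":0}])

```text
clock: 10.62
eef_pos: [0.2663, 0.0043, 0.2097]
tool_rot: [-0.059, 0.418, 0.0, 0.907]
ft_force: [0.4, 0.6, -0.3]
grip_width: -0.0002
```

```bash
python3 st.py .431 -.152 .25
```

```text
t 10.6167 q [ 0.2704 -0.8876 -0.9943  0.7829 -0.2227  0.1016] p [0.2663 0.0043 0.2097] F [ 0.4125  0.5608 -0.2915] w -0.0001874291937585461
x [ 0.6508 -0.0488 -0.7577] y [-0.0499  0.993  -0.1068] z [0.7576 0.1073 0.6439]
delta tool [ 0.0843 -0.1677  0.134 ]
rail -0.2857362963178039 0.07839669826315451 0.2096779968157861 tilt 40.742262136095064
```

>>> arm_command(motion=[{"x":0.02,"z":-0.018,"y":0.005,"roll":0,"fingers":0},{"x":0.02,"z":-0.018,"y":0.005,"roll":0,"fingers":0},{"x":0.02,"z":-0.018,"y":0.005,"roll":0,"fingers":0},{"x":0.02,"z":-0.018,"y":0.005,"roll":0,"fingers":0}])

```text
clock: 10.95
eef_pos: [0.2637, 0.0351, 0.1582]
tool_rot: [-0.06, 0.431, -0.001, 0.9]
ft_force: [0.5, 0.2, -0.8]
grip_width: -0.0
```

```bash
python3 st.py .431 -.152 .25
```

```text
t 10.95 q [ 0.611  -0.7511 -1.0871  0.6771 -0.4157  0.4005] p [0.2637 0.0351 0.1582] F [ 0.5231  0.197  -0.8121] w -3.9616745716717355e-05
x [ 0.6282 -0.053  -0.7762] y [-0.0512  0.9927 -0.1092] z [0.7764 0.1084 0.6209]
delta tool [ 0.0437 -0.2043  0.1666]
rail -0.28602485153713075 0.1093303996835474 0.15816276981365773 tilt 39.08293904099515
```

>>> arm_command(motion=[{"x":0.024,"z":-0.018,"y":-0.004,"roll":0,"fingers":0},{"x":0.024,"z":-0.018,"y":-0.004,"roll":0,"fingers":0},{"x":0.024,"z":-0.018,"y":-0.004,"roll":0,"fingers":0}])

```text
clock: 11.2
eef_pos: [0.2673, 0.0453, 0.1404]
tool_rot: [-0.069, 0.454, -0.001, 0.888]
ft_force: [-0.6, 0.7, -0.2]
grip_width: 0.0001
```

```bash
python3 st.py .431 -.152 .25
```

```text
t 11.2 q [ 0.6313 -0.6399 -1.0873  0.6274 -0.4106  0.4246] p [0.2673 0.0453 0.1404] F [-0.6103  0.7182 -0.17  ] w 0.00010596653158509022
x [ 0.5879 -0.0647 -0.8063] y [-0.0609  0.9904 -0.1238] z [0.8066 0.1219 0.5783]
delta tool [ 0.0206 -0.219   0.1714]
rail -0.28173194895673065 0.11928739379409917 0.1403930026061556 tilt 36.25951894231007
```

>>> arm_command(motion=[{"x":0.03,"z":-0.025,"y":-0.003,"roll":0,"fingers":0},{"x":0.03,"z":-0.025,"y":-0.003,"roll":0,"fingers":0},{"x":0.03,"z":-0.025,"y":-0.003,"roll":0,"fingers":0},{"x":0.03,"z":-0.025,"y":-0.003,"roll":0,"fingers":0}])

```text
clock: 11.53
eef_pos: [0.272, 0.07, 0.0983]
tool_rot: [-0.079, 0.49, -0.019, 0.868]
ft_force: [0.5, -0.4, -0.6]
grip_width: -0.0002
```

```bash
python3 st.py .431 -.152 .25
```

```text
t 11.5333 q [ 0.7355 -0.3807 -1.0868  0.5143 -0.4449  0.5669] p [0.272  0.07   0.0983] F [ 0.5156 -0.4143 -0.5684] w -0.00022713499319171104
x [ 0.5185 -0.1111 -0.8478] y [-0.0445  0.9867 -0.1566] z [0.8539 0.119  0.5067]
delta tool [-0.0215 -0.2499  0.1863]
rail -0.2752507523971681 0.1435173175364109 0.0982660742819376 tilt 32.0267874784474
```

>>> arm_command(motion=[{"x":0.025,"z":-0.025,"y":-0.01,"roll":0,"fingers":0},{"x":0.025,"z":-0.025,"y":-0.01,"roll":0,"fingers":0},{"x":0,"z":0,"y":0,"roll":0,"fingers":0}])

```text
clock: 11.78
eef_pos: [0.2695, 0.073, 0.0782]
tool_rot: [-0.088, 0.508, -0.029, 0.856]
ft_force: [-0.6, -0.3, 1.1]
grip_width: 0.0002
```

```bash
python3 st.py .4 -.10 .25
```

```text
t 11.7833 q [ 0.7513 -0.282  -1.0866  0.4774 -0.445   0.5984] p [0.2695 0.073  0.0782] F [-0.5823 -0.2581  1.0589] w 0.00020339924382673237
x [ 0.4817 -0.1391 -0.8652] y [-0.0404  0.9827 -0.1805] z [0.8754 0.1219 0.4677]
delta tool [-0.0617 -0.2063  0.1735]
rail -0.2774677719459225 0.1467157407188654 0.07822477865551922 tilt 30.08901503604443
```

>>> arm_command(motion=[{"x":-0.02,"z":0.01,"y":-0.01,"roll":0,"fingers":0},{"x":-0.015,"z":0.015,"y":-0.02,"roll":0,"fingers":0},{"x":-0.01,"z":0.02,"y":-0.02,"roll":0,"fingers":0},{"x":-0.005,"z":0.02,"y":-0.022,"roll":0,"fingers":0},{"x":-0.005,"z":0.02,"y":-0.022,"roll":0,"fingers":0},{"x":-0.005,"z":0.02,"y":-0.022,"roll":0,"fingers":0},{"x":-0.002,"z":0.02,"y":-0.022,"roll":0,"fingers":0}])

```text
clock: 12.37
eef_pos: [0.3558, -0.0329, 0.2167]
tool_rot: [-0.102, 0.508, -0.018, 0.855]
ft_force: [1.4, 0.8, 0.7]
grip_width: -0.0001
```

```bash
python3 st.py .4 -.10 .25
```

```text
t 12.3667 q [ 0.0378 -0.4464 -0.7718  0.7413 -0.1533 -0.1238] p [ 0.3558 -0.0329  0.2167] F [1.3715 0.8134 0.6507] w -0.0001070740832362757
x [ 0.4828 -0.1346 -0.8653] y [-0.0719  0.9787 -0.1923] z [0.8728 0.1551 0.4628]
delta tool [ 0.0015 -0.0752  0.0435]
rail -0.19914135846854544 0.03474998942492385 0.21670891976202236 tilt 30.08009134345204
```

```bash
python3 st.py .451 -.122 .198 | grep delta
```

```text
delta tool [ 0.0741 -0.0904  0.0606]
```

>>> arm_command(motion=[{"x":0.008,"z":0.01,"y":-0.016,"roll":0,"fingers":0},{"x":0.013,"z":0.01,"y":-0.016,"roll":0,"fingers":0},{"x":0.013,"z":0.01,"y":-0.016,"roll":0,"fingers":0},{"x":0.013,"z":0.01,"y":-0.016,"roll":0,"fingers":0},{"x":0.013,"z":0.01,"y":-0.016,"roll":0,"fingers":0},{"x":0,"z":0,"y":0,"roll":0,"fingers":0}])

```text
clock: 12.87
eef_pos: [0.4466, -0.1162, 0.2127]
tool_rot: [-0.102, 0.499, -0.022, 0.86]
ft_force: [-0.2, 0.0, 0.8]
grip_width: -0.0002
```

```bash
python3 st.py .548 -.149 .025; python3 -c "
from h import *
snap('top','t3');snap('side','s3')"
```

```text
t 12.8667 q [-0.245  -0.2137 -0.6672  0.5702 -0.0145 -0.366 ] p [ 0.4466 -0.1162  0.2127] F [-0.1987  0.0477  0.831 ] w -0.00022160042898034974
x [ 0.5011 -0.1402 -0.8539] y [-0.0632  0.9782 -0.1977] z [0.863  0.1531 0.4814]
delta tool [ 0.2158 -0.0014 -0.0079]
rail -0.11477066081787625 -0.054896396482344734 0.2127410717012332 tilt 31.358049073392777
```

View pics/s3.png

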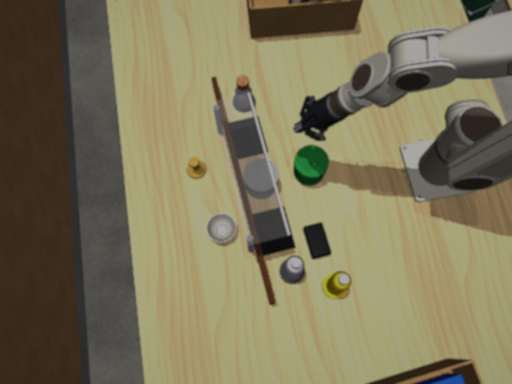

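View pics/t3.png

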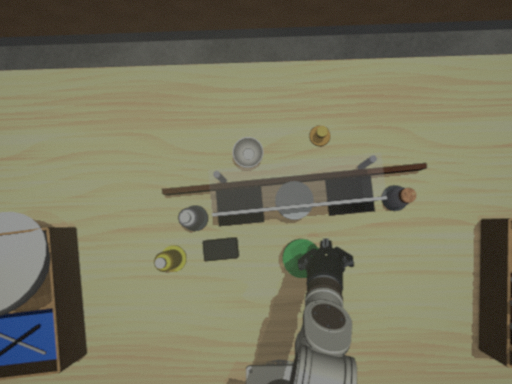

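>>> arm_command(motion=[{"x":-0.009,"z":-0.022,"y":-0.004,"roll":0,"fingers":0},{"x":-0.009,"z":-0.022,"y":-0.004,"roll":0,"fingers":0},{"x":-0.009,"z":-0.022,"y":-0.004,"roll":0,"fingers":0},{"x":-0.009,"z":-0.022,"y":-0.004,"roll":0,"fingers":0},{"x":-0.009,"z":-0.022,"y":-0.004,"roll":0,"fingers":0},{"x":-0.009,"z":-0.022,"y":-0.004,"roll":0,"fingers":0},{"x":-0.009,"z":-0.022,"y":-0.004,"roll":0,"fingers":0}])

```text
clock: 13.55
eef_pos: [0.2775, -0.147, 0.195]
tool_rot: [-0.108, 0.5, -0.011, 0.859]
ft_force: [-0.1, -0.9, -0.3]
grip_width: 0.0
```

```bash
python3 st.py .25 -.17 .15
```

```text
t 13.55 q [-0.7138 -0.5434 -0.8721  0.7484  0.2345 -0.7968] p [ 0.2775 -0.147   0.195 ] F [-0.1496 -0.9413 -0.3398] w 3.6221694526476347e-05
x [ 0.5006 -0.1261 -0.8565] y [-0.0891  0.9766 -0.1958] z [0.8611 0.1743 0.4776]
delta tool [ 0.0277 -0.0112 -0.0491]
rail -0.28567436463090096 -0.07328220518917694 0.19495308412719223 tilt 31.078158989793355
```

>>> arm_command(motion=[{"x":0.022,"z":-0.024,"y":0.003,"roll":0,"fingers":0},{"x":0.022,"z":-0.024,"y":0.003,"roll":0,"fingers":0},{"x":0.022,"z":-0.024,"y":0.003,"roll":0,"fingers":0},{"x":0.022,"z":-0.024,"y":0.003,"roll":0,"fingers":0}])

```text
clock: 13.88
eef_pos: [0.2437, -0.1784, 0.0975]
tool_rot: [-0.115, 0.497, -0.008, 0.86]
ft_force: [1.4, -1.2, 2.7]
grip_width: -0.0001
```

```bash
python3 st.py .25 -.17 .15
```

```text
t 13.8833 q [-0.9963 -0.3603 -1.0848  0.4245  0.3627 -1.074 ] p [ 0.2437 -0.1784  0.0975] F [ 1.3608 -1.2017  2.6882] w -6.649128121146049e-05
x [ 0.5058 -0.1285 -0.853 ] y [-0.0995  0.9736 -0.2056] z [0.8569 0.1889 0.4797]
delta tool [-0.0427 -0.0033  0.0321]
rail -0.32159151315353973 -0.10209222871162466 0.09752572078531989 tilt 31.45997843390582
```

>>> arm_command(motion=[{"x":-0.006,"z":-0.016,"y":0.03,"roll":0,"fingers":0},{"x":-0.006,"z":-0.016,"y":0.03,"roll":0,"fingers":0},{"x":-0.006,"z":-0.016,"y":0.03,"roll":0,"fingers":0}])

```text
clock: 14.13
eef_pos: [0.1799, -0.1117, 0.1067]
tool_rot: [-0.092, 0.515, 0.016, 0.852]
ft_force: [-1.6, -1.5, 0.3]
grip_width: -0.0004
```

```bash
python3 st.py .25 -.17 .15
```

```text
t 14.1333 q [-1.1774 -0.5989 -1.0867  0.814   0.4186 -1.2778] p [ 0.1799 -0.1117  0.1067] F [-1.6123 -1.512   0.3203] w -0.0004060927035380519
x [ 0.4686 -0.0685 -0.8808] y [-0.122   0.9824 -0.1413] z [0.875  0.1737 0.452 ]
delta tool [-0.0013 -0.072   0.0707]
rail -0.38035504340247017 -0.030877102428740682 0.10672333878350551 tilt 28.26409254531002
```

>>> arm_command(motion=[{"x":0.022,"z":-0.015,"y":0.01,"roll":0,"fingers":0},{"x":0.022,"z":-0.015,"y":0.01,"roll":0,"fingers":0},{"x":0.022,"z":-0.015,"y":0.01,"roll":0,"fingers":0}])

```text
clock: 14.38
eef_pos: [0.1561, -0.1197, 0.0928]
tool_rot: [-0.093, 0.521, 0.03, 0.848]
ft_force: [-0.3, -0.6, 0.2]
grip_width: 0.0001
```

```bash
python3 st.py .25 -.17 .15
```

```text
t 14.3833 q [-1.4024 -0.4997 -1.0879  0.8471  0.4565 -1.5498] p [ 0.1561 -0.1197  0.0928] F [-0.3109 -0.552   0.2117] w 0.00013236176702891489
x [ 0.4549 -0.0457 -0.8894] y [-0.1476  0.981  -0.1259] z [0.8782 0.1886 0.4395]
delta tool [-0.0059 -0.0704  0.0982]
rail -0.4047363560855356 -0.03720193537705775 0.09279032201504313 tilt 27.2079220885843
```

>>> arm_command(motion=[{"x":0.006,"z":0.004,"y":0.025,"roll":0,"fingers":0},{"x":0.006,"z":0.004,"y":0.025,"roll":0,"fingers":0},{"x":0.006,"z":0.004,"y":0.025,"roll":0,"fingers":0}])

```text
clock: 14.63
eef_pos: [0.1535, -0.0551, 0.1084]
tool_rot: [-0.074, 0.529, 0.033, 0.845]
ft_force: [1.4, 0.8, 1.0]
grip_width: 0.0
```

```bash
python3 st.py .25 -.17 .15
```

```text
t 14.6333 q [-1.1661 -0.7701 -1.0873  1.0415  0.4042 -1.2783] p [ 0.1535 -0.0551  0.1084] F [1.3947 0.7765 1.0197] w 3.894703674724227e-05
x [ 0.4378 -0.0232 -0.8988] y [-0.1343  0.9868 -0.0908] z [0.889  0.1604 0.4289]
delta tool [ 0.0076 -0.1301  0.0852]
rail -0.4026188797927676 0.02745359643124349 0.1084364474005559 tilt 25.999990149370745
```

>>> arm_command(motion=[{"x":-0.012,"z":0.015,"y":-0.008,"roll":0,"fingers":0},{"x":-0.012,"z":0.02,"y":-0.012,"roll":0,"fingers":0},{"x":-0.012,"z":0.022,"y":-0.012,"roll":0,"fingers":0},{"x":-0.012,"z":0.022,"y":-0.012,"roll":0,"fingers":0},{"x":-0.01,"z":0.022,"y":-0.012,"roll":0,"fingers":0},{"x":-0.01,"z":0.022,"y":-0.012,"roll":0,"fingers":0},{"x":-0.008,"z":0.022,"y":-0.012,"roll":0,"fingers":0}])

```text
clock: 15.22
eef_pos: [0.2574, -0.0954, 0.2451]
tool_rot: [-0.08, 0.528, 0.036, 0.845]
ft_force: [-0.4, -0.3, 0.9]
grip_width: -0.0003
```

```bash
python3 st.py .45 -.13 .22
```

```text
t 15.2167 q [-0.6202 -0.5945 -0.7127  1.0602  0.2394 -0.7411] p [ 0.2574 -0.0954  0.2451] F [-0.361  -0.2833  0.8592] w -0.0002892363735990486
x [ 0.4402 -0.023  -0.8976] y [-0.1455  0.9846 -0.0966] z [0.886  0.1731 0.4301]
delta tool [ 0.1081 -0.0597  0.1539]
rail -0.3019003478244358 -0.02033077751904034 0.2450500437159249 tilt 26.153680789866275
```

>>> arm_command(motion=[{"x":0.012,"z":0.018,"y":-0.007,"roll":0,"fingers":0},{"x":0.012,"z":0.018,"y":-0.007,"roll":0,"fingers":0},{"x":0.012,"z":0.018,"y":-0.007,"roll":0,"fingers":0},{"x":0.012,"z":0.018,"y":-0.007,"roll":0,"fingers":0},{"x":0.012,"z":0.018,"y":-0.007,"roll":0,"fingers":0},{"x":0.012,"z":0.018,"y":-0.007,"roll":0,"fingers":0},{"x":0.01,"z":0.015,"y":-0.006,"roll":0,"fingers":0},{"x":0,"z":0,"y":0,"roll":0.12,"fingers":0},{"x":0,"z":0,"y":0,"roll":0.12,"fingers":0},{"x":0,"z":0,"y":0,"roll":0.12,"fingers":0},{"x":0,"z":0,"y":0,"roll":0.1,"fingers":0}])

```text
clock: 16.13
eef_pos: [0.4193, -0.1071, 0.2337]
tool_rot: [0.113, 0.52, -0.08, 0.843]
ft_force: [-0.2, -0.1, -0.5]
grip_width: 0.0001
```

```bash
python3 - <<'E'
import numpy as np
O=np.array([.557,-.053,0]);th=np.radians(4.2);ex=np.array([np.cos(th),np.sin(th),0]);ey=np.array([-ex[1],ex[0],0])
print(O-.02*ex-.1*ey+[0,0,.033])
E
python3 st.py .5443 -.1542 .033
```

```text
[ 0.54437753 -0.15419621  0.033     ]
t 16.1333 q [-0.3442 -0.2325 -0.5755  0.7825  0.1345 -0.0324] p [ 0.4193 -0.1071  0.2337] F [-0.1752 -0.0764 -0.543 ] w 0.0001414139928838492
x [ 0.447  -0.0178 -0.8944] y [0.2523 0.9617 0.107 ] z [ 0.8582 -0.2735  0.4344]
delta tool [ 0.2362 -0.0353  0.0329]
rail -0.14124355149079668 -0.04386060958486386 0.23368240133403523 tilt 26.574509620406776
```

>>> arm_command(motion=[{"x":0.01,"z":0.012,"y":-0.012,"roll":0,"fingers":0},{"x":0.02,"z":0.012,"y":-0.012,"roll":0,"fingers":0},{"x":0.02,"z":0.01,"y":-0.011,"roll":0,"fingers":0},{"x":0.02,"z":0,"y":0,"roll":0,"fingers":0},{"x":0.01,"z":0,"y":0,"roll":0,"fingers":0}])

```text
clock: 16.55
eef_pos: [0.4771, -0.1445, 0.175]
tool_rot: [0.111, 0.517, -0.077, 0.845]
ft_force: [-0.5, 0.3, 0.1]
grip_width: -0.0001
```

```bash
python3 st.py .5443 -.1542 .033; python3 -c "
from h import *
snap('top','t4');snap('side','s4')"
```

```text
t 16.55 q [-0.39   -0.0302 -0.5767  0.5797  0.1579 -0.0804] p [ 0.4771 -0.1445  0.175 ] F [-0.4986  0.2929  0.1089] w -8.727732243621233e-05
x [ 0.4526 -0.016  -0.8916] y [0.2448 0.9636 0.107 ] z [ 0.8575 -0.2667  0.4401]
delta tool [ 0.1572 -0.0081 -0.0023]
rail -0.0863933333678588 -0.08538905374376118 0.1750478585660607 tilt 26.928346575746495
```

View pics/s4.png

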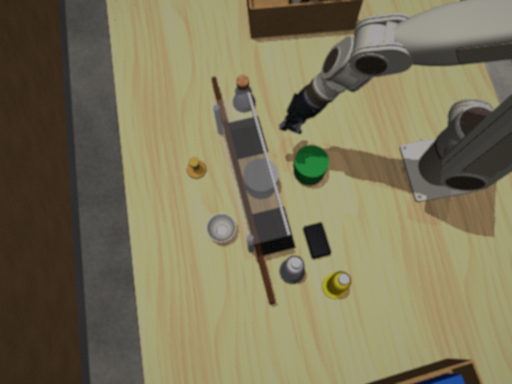

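>>> arm_command(motion=[{"x":0.02,"z":0,"y":-0.002,"roll":0,"fingers":0},{"x":0.02,"z":0,"y":-0.002,"roll":0,"fingers":0},{"x":0.02,"z":0,"y":-0.002,"roll":0,"fingers":0},{"x":0.015,"z":0,"y":-0.002,"roll":0,"fingers":0},{"x":0.01,"z":0,"y":0,"roll":0,"fingers":0}])

```text
clock: 17.07
eef_pos: [0.5157, -0.1481, 0.1035]
tool_rot: [0.107, 0.515, -0.074, 0.847]
ft_force: [-0.3, -0.9, 0.5]
grip_width: -0.0001
```

```bash
python3 st.py .5443 -.1542 .033; python3 -c "
from h import *
c=snap('top','t5')
im=cv2.imread('pics/t5.png');cv2.imwrite('pics/t5z.png',cv2.resize(im[150:330,190:430],None,fx=3,fy=3,interpolation=2))"
```

```text
t 17.0667 q [-0.364   0.1419 -0.6219  0.3515  0.1493 -0.0641] p [ 0.5157 -0.1481  0.1035] F [-0.2887 -0.8941  0.4773] w -0.00013551368472173732
x [ 0.4595 -0.0158 -0.8881] y [0.2365 0.9659 0.1052] z [ 0.8561 -0.2584  0.4475]
delta tool [ 0.0759 -0.0065 -0.0055]
rail -0.04815879849928334 -0.09185252214769035 0.10351755608943042 tilt 27.369507485164366
```

View pics/t5z.png

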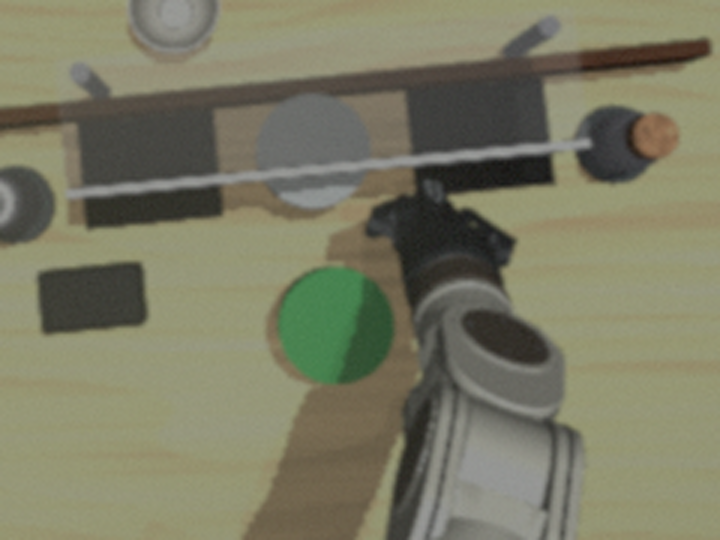

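>>> arm_command(motion=[{"x":0.018,"z":-0.002,"y":-0.002,"roll":0,"fingers":0},{"x":0.018,"z":-0.002,"y":-0.002,"roll":0,"fingers":0},{"x":0.015,"z":-0.001,"y":-0.002,"roll":0,"fingers":0},{"x":0.01,"z":0,"y":0,"roll":0,"fingers":0},{"x":0,"z":0,"y":0,"roll":0,"fingers":0}])

```text
clock: 17.53
eef_pos: [0.54, -0.1492, 0.0495]
tool_rot: [0.105, 0.513, -0.072, 0.849]
ft_force: [-0.4, 0.2, -0.4]
grip_width: -0.0001
```

```bash
python3 st.py .5443 -.1542 .033; python3 -c "
from h import *
c=snap('top','t6')
im=cv2.imread('pics/t6.png');cv2.imwrite('pics/t6z.png',cv2.resize(im[150:330,190:430],None,fx=3,fy=3,interpolation=2))"
```

```text
t 17.5333 q [-0.3478  0.278  -0.6389  0.1929  0.1447 -0.0548] p [ 0.54   -0.1492  0.0495] F [-0.3531  0.2094 -0.3858] w -0.00013031187329026818
x [ 0.463  -0.0145 -0.8863] y [0.2304 0.9675 0.1045] z [ 0.8559 -0.2526  0.4512]
delta tool [ 0.0167 -0.0055 -0.0025]
rail -0.02398051469129323 -0.0947231348805679 0.049476460552879686 tilt 27.593128887847907
```

View pics/t6z.png

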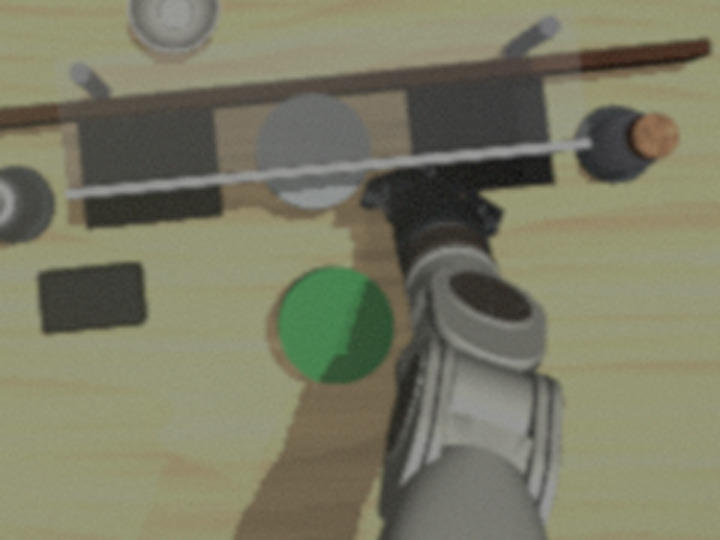

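>>> arm_command(motion=[{"x":0.01,"z":-0.001,"y":0,"roll":0,"fingers":0},{"x":0.007,"z":0,"y":0,"roll":0,"fingers":0},{"x":0,"z":0,"y":0,"roll":0,"fingers":0}])

```text
clock: 17.83
eef_pos: [0.549, -0.1491, 0.0371]
tool_rot: [0.104, 0.511, -0.072, 0.85]
ft_force: [0.6, 0.3, -0.2]
grip_width: -0.0002
```

```bash
cat >> st.py <<'E'
print('ey in tool',M.T@ey,'ex',M.T@ex,'up',M.T@[0,0,1])
E
python3 st.py .5443 -.1542 .033
```

```text
t 17.8333 q [-0.3406  0.3141 -0.6373  0.152   0.1419 -0.0491] p [ 0.549  -0.1491  0.0371] F [ 0.5609  0.2732 -0.1926] w -0.0001867599270841267
x [ 0.4677 -0.0158 -0.8838] y [0.229  0.9679 0.1039] z [ 0.8537 -0.251   0.4563]
delta tool [ 0.0015 -0.0065 -0.0046]
rail -0.015016583275939625 -0.09521637158098208 0.03709357461715916 tilt 27.901046583674493
ey in tool [-0.05    0.9485 -0.3128] ex [0.4653 0.2993 0.833 ] up [-0.8838  0.1039  0.4563]
```

>>> arm_command(motion=[{"x":0,"z":-0.006,"y":0.003,"roll":0,"fingers":0},{"x":0,"z":-0.006,"y":0.008,"roll":0,"fingers":0},{"x":0,"z":-0.003,"y":0.008,"roll":0,"fingers":0},{"x":0,"z":-0.002,"y":0.006,"roll":0,"fingers":0}])

```text
clock: 18.17
eef_pos: [0.5399, -0.1204, 0.0325]
tool_rot: [0.105, 0.51, -0.074, 0.851]
ft_force: [-1.6, -2.7, 2.5]
grip_width: 0.0001
```

```bash
python3 st.py .5443 -.1542 .033
```

```text
t 18.1667 q [-0.2809  0.2969 -0.6889  0.1084  0.1122  0.0075] p [ 0.5399 -0.1204  0.0325] F [-1.6168 -2.6763  2.4794] w 6.68325623938511e-05
x [ 0.4691 -0.0188 -0.8829] y [0.2325 0.9671 0.1029] z [ 0.852  -0.2536  0.4581]
delta tool [ 0.0023 -0.0316  0.0126]
rail -0.022039575489015372 -0.06596005106438921 0.03247315233683991 tilt 28.000634321588066
ey in tool [-0.0531  0.9475 -0.3153] ex [0.4665 0.3027 0.8311] up [-0.8829  0.1029  0.4581]
```

>>> arm_command(motion=[{"x":0,"z":-0.003,"y":0.009,"roll":0,"fingers":0},{"x":0,"z":-0.003,"y":0.009,"roll":0,"fingers":0},{"x":0,"z":-0.003,"y":0.009,"roll":0,"fingers":0}])

```text
clock: 18.42
eef_pos: [0.5384, -0.0909, 0.0323]
tool_rot: [0.104, 0.509, -0.076, 0.851]
ft_force: [-2.0, -3.4, 3.3]
grip_width: 0.0002
```

```bash
python3 st.py .5443 -.1542 .033; python3 -c "
from h import *
c=snap('top','t7')
im=cv2.imread('pics/t7.png');cv2.imwrite('pics/t7z.png',cv2.resize(im[150:330,190:430],None,fx=3,fy=3,interpolation=2))
c=snap('side','s7')
im=cv2.imread('pics/s7.png');cv2.imwrite('pics/s7z.png',cv2.resize(im[60:300,180:400],None,fx=2.5,fy=2.5,interpolation=2))"
```

```text
t 18.4167 q [-0.2092  0.2837 -0.7144  0.0872  0.0754  0.073 ] p [ 0.5384 -0.0909  0.0323] F [-1.9966 -3.3537  3.262 ] w 0.00016072038755842195
x [ 0.4708 -0.0229 -0.8819] y [0.2353 0.9667 0.1005] z [ 0.8502 -0.2549  0.4606]
delta tool [ 0.0037 -0.0597  0.0215]
rail -0.021375808539615227 -0.03645176991334081 0.032343611426331326 tilt 28.125027505644
ey in tool [-0.0574  0.9469 -0.3165] ex [0.4679 0.3055 0.8293] up [-0.8819  0.1005  0.4606]
```

View pics/t7z.png

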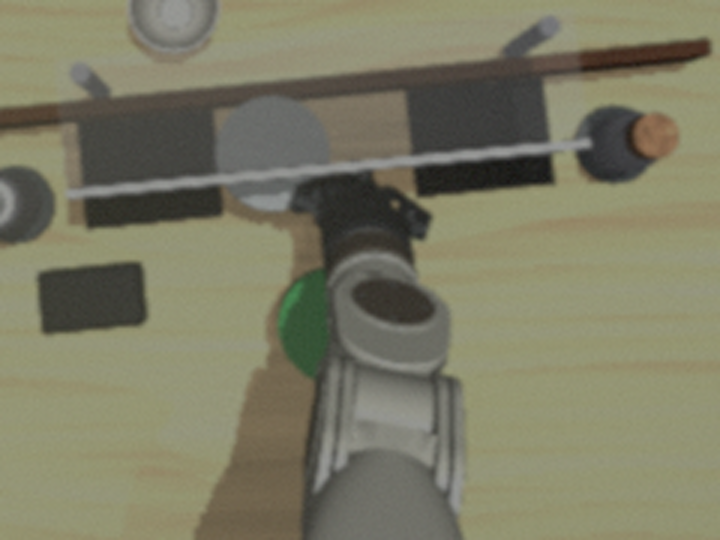

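View pics/s7z.png

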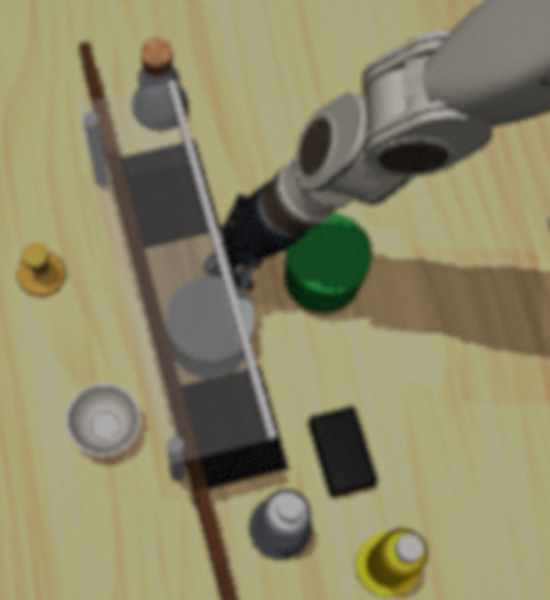

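>>> arm_command(motion=[{"x":0,"z":-0.003,"y":0.009,"roll":0,"fingers":0},{"x":0,"z":-0.003,"y":0.009,"roll":0,"fingers":0},{"x":0,"z":-0.003,"y":0.009,"roll":0,"fingers":0},{"x":0,"z":-0.003,"y":0.009,"roll":0,"fingers":0},{"x":0,"z":-0.003,"y":0.009,"roll":0,"fingers":0},{"x":0,"z":-0.003,"y":0.009,"roll":0,"fingers":0}])

```text
clock: 19.02
eef_pos: [0.5363, -0.0306, 0.0301]
tool_rot: [0.104, 0.508, -0.076, 0.852]
ft_force: [-2.6, -2.9, 3.1]
grip_width: -0.0
```

```bash
python3 st.py .5443 -.1542 .033
cat > tin.py <<'E'
from h import *
import sys
# lid outline points: grey (low sat) blob in top view
fn=sys.argv[1]; c=snap('top',fn)
im=cv2.imread('pics/'+fn+'.png');cv2.imwrite('pics/'+fn+'z.png',cv2.resize(im[150:330,170:410],None,fx=3,fy=3,interpolation=2))
E
python3 tin.py t8
```

```text
t 19.0167 q [-0.0588  0.2733 -0.7444  0.0604  0.0033  0.2049] p [ 0.5363 -0.0306  0.0301] F [-2.5658 -2.8822  3.1408] w -2.8196015044696407e-05
x [ 0.4724 -0.0245 -0.8811] y [0.235  0.9669 0.0991] z [ 0.8495 -0.2539  0.4625]
delta tool [ 0.0043 -0.1174  0.0395]
rail -0.019027546431035932 0.023906986593634983 0.03011523903970849 tilt 28.230461240620404
ey in tool [-0.059   0.9471 -0.3154] ex [0.4693 0.3052 0.8286] up [-0.8811  0.0991  0.4625]
```

View pics/t8z.png

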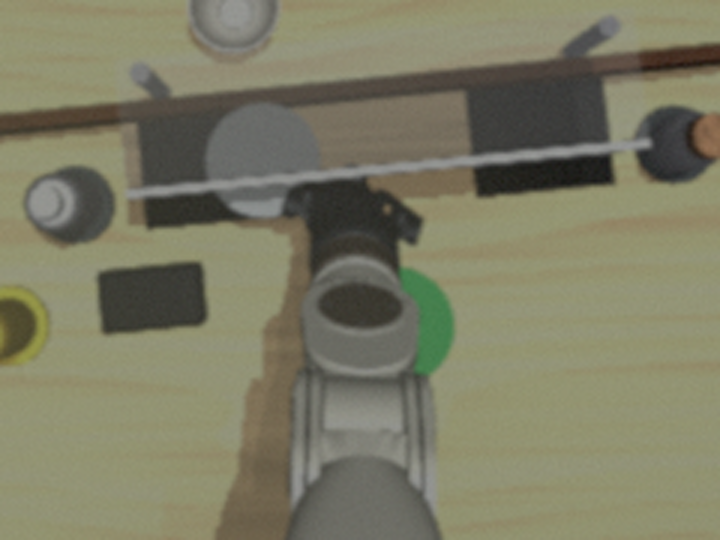

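```bash
cat > rl.py <<'E'
from h import *
import sys
O=np.array([.557,-.053,0]);th=np.radians(4.2);ex=np.array([np.cos(th),np.sin(th),0]);ey=np.array([-ex[1],ex[0],0])
def rail(c,u,v,z=.085):
    p=onz(c,(u,v),z)-O; return round(p@ex,4),round(p@ey,4)
E
python3 -c "
from rl import *
c=load('t8')
print(rail(c,170+262/3-.33,150+161/3-.33))
for q in((138,122),(146,228),(243,220)): print(rail(c,170+q[0]/3,150+q[1]/3,0))
c=load('top0');print(rail(c,150+399/2.7586-.3,110+249/2.7586-.3),rail(c,150+97/2.7586-.3,110+297/2.7586-.3,.155))"
```

```text
(np.float64(-0.0025), np.float64(0.1045))
(np.float64(0.0502), np.float64(0.2231))
(np.float64(-0.053), np.float64(0.2242))
(np.float64(-0.0542), np.float64(0.13))
(np.float64(-0.0031), np.float64(0.0029)) (np.float64(-0.0239), np.float64(0.2894))
```

>>> arm_command(motion=[{"x":-0.003,"z":0.005,"y":-0.012,"roll":0,"fingers":0},{"x":-0.003,"z":0.003,"y":-0.003,"roll":0,"fingers":0},{"x":0,"z":0,"y":0,"roll":0.12,"fingers":0},{"x":0,"z":0,"y":0,"roll":0.12,"fingers":0},{"x":0,"z":0,"y":0,"roll":0.1,"fingers":0}])

```text
clock: 19.48
eef_pos: [0.5355, -0.0396, 0.036]
tool_rot: [0.251, 0.491, -0.158, 0.819]
ft_force: [0.4, 0.3, 0.5]
grip_width: 0.0001
```

```bash
python3 st.py .5443 -.1542 .033;python3 tin.py t9
```

```text
t 19.4833 q [-0.0914  0.2607 -0.7331  0.0899  0.031   0.5221] p [ 0.5355 -0.0396  0.036 ] F [0.3625 0.3143 0.5025] w 6.588230977132326e-05
x [ 0.4688 -0.0119 -0.8832] y [0.5054 0.8237 0.2572] z [ 0.7244 -0.567   0.3921]
delta tool [ 0.0082 -0.0907  0.0701]
rail -0.020444806215894385 0.0148884291207791 0.03603496140500082 tilt 27.96593318297961
ey in tool [-0.0462  0.7844 -0.6185] ex [0.4667 0.5644 0.6809] up [-0.8832  0.2572  0.3921]
```

View pics/t9z.png

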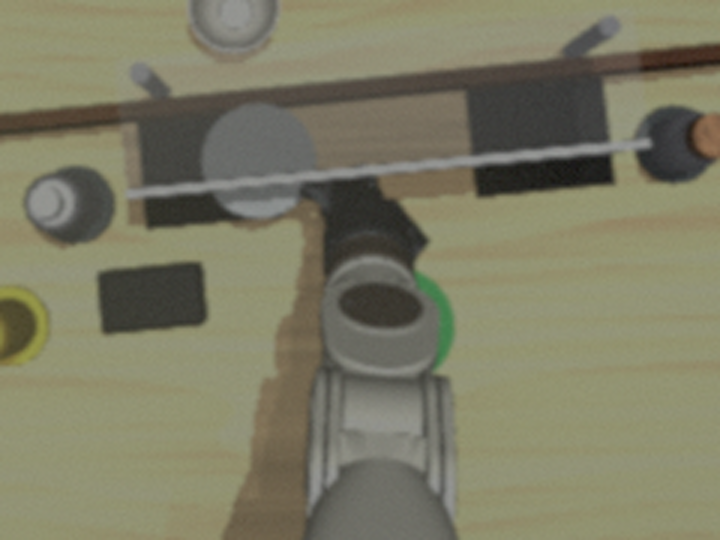

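>>> arm_command(motion=[{"x":0,"z":-0.006,"y":0.007,"roll":0,"fingers":0},{"x":0,"z":-0.006,"y":0.007,"roll":0,"fingers":0},{"x":0,"z":-0.006,"y":0.007,"roll":0,"fingers":0}])

```text
clock: 19.78
eef_pos: [0.5329, -0.0127, 0.0342]
tool_rot: [0.251, 0.491, -0.159, 0.819]
ft_force: [-2.5, -2.6, 3.6]
grip_width: 0.0
```

```bash
python3 st.py .5443 -.1542 .033;python3 tin.py t10
```

```text
t 19.7833 q [-0.0213  0.2585 -0.7443  0.0807 -0.0046  0.585 ] p [ 0.5329 -0.0127  0.0342] F [-2.4653 -2.5805  3.6293] w 5.180565278795838e-06
x [ 0.468  -0.0145 -0.8836] y [0.5073 0.8231 0.2552] z [ 0.7236 -0.5677  0.3926]
delta tool [ 0.0085 -0.1109  0.0881]
rail -0.021117731112435263 0.041914953209706035 0.034218488061058046 tilt 27.92014414342584
ey in tool [-0.0488  0.7837 -0.6192] ex [0.4657 0.5663 0.6801] up [-0.8836  0.2552  0.3926]
```

View pics/t10z.png

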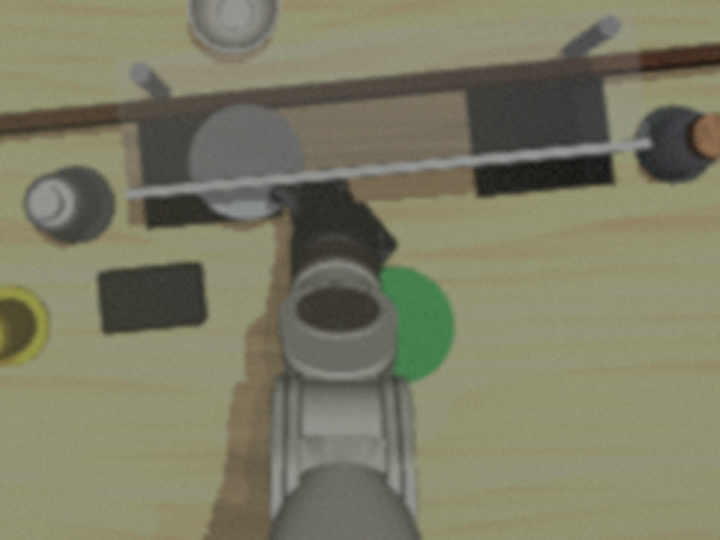

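>>> arm_command(motion=[{"x":0,"z":-0.006,"y":0.007,"roll":0,"fingers":0},{"x":0,"z":-0.006,"y":0.007,"roll":0,"fingers":0},{"x":0,"z":-0.006,"y":0.007,"roll":0,"fingers":0}])

```text
clock: 20.08
eef_pos: [0.5289, 0.0174, 0.0319]
tool_rot: [0.25, 0.492, -0.158, 0.819]
ft_force: [-2.5, -3.5, 2.8]
grip_width: 0.0001
```

```bash
python3 st.py .5443 -.1542 .033;python3 tin.py t11; python3 -c "
from h import *
snap('side','s11')
im=cv2.imread('pics/s11.png');cv2.imwrite('pics/s11z.png',cv2.resize(im[120:300,190:370],None,fx=3.3,fy=3.3,interpolation=2))"
```

```text
t 20.0833 q [ 0.0557  0.2589 -0.7525  0.0757 -0.0399  0.6493] p [0.5289 0.0174 0.0319] F [-2.5311 -3.5426  2.7815] w 7.001632287571803e-05
x [ 0.4663 -0.014  -0.8845] y [0.5049 0.8253 0.2531] z [ 0.7264 -0.5646  0.3918]
delta tool [ 0.0086 -0.1335  0.1085]
rail -0.022879276767067063 0.07223578440295074 0.031862811484937255 tilt 27.804771115907332
ey in tool [-0.0481  0.7861 -0.6163] ex [0.464  0.5639 0.6831] up [-0.8845  0.2531  0.3918]
```

View pics/t11z.png

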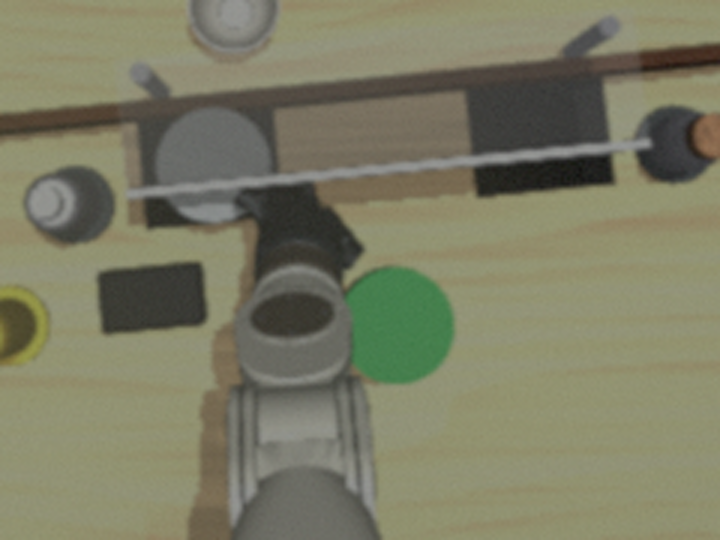

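View pics/s11z.png

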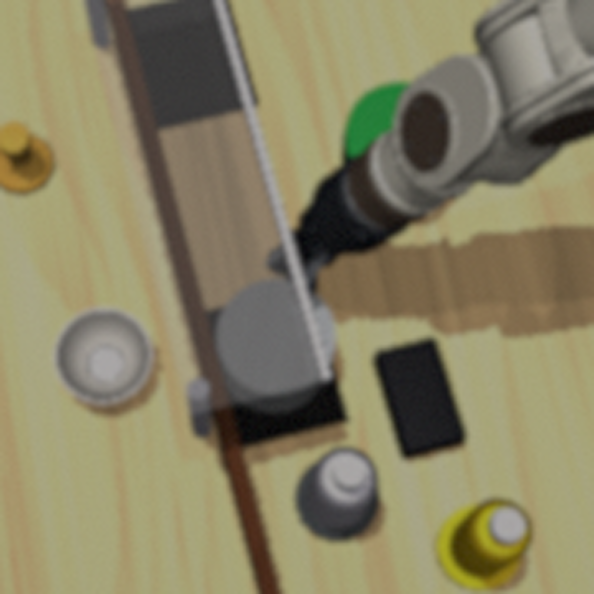

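```bash
python3 -c "
from rl import *
c=load('t11')
for q in((213.5,165),(156,165),(271,165)): print(rail(c,170+q[0]/3-.33,150+q[1]/3-.33))
for q in((138,122),(146,228),(273,106)): print(rail(c,170+q[0]/3,150+q[1]/3,0))
s=load('s11')
print('side',rail(s,190+275/3.3-.35,120+343/3.3-.35))"
```

```text
(np.float64(-0.0018), np.float64(0.1485))
(np.float64(0.0032), np.float64(0.2005))
(np.float64(-0.0068), np.float64(0.0967))
(np.float64(0.0502), np.float64(0.2231))
(np.float64(-0.053), np.float64(0.2242))
(np.float64(0.053), np.float64(0.0907))
side (np.float64(0.0018), np.float64(0.1598))
```

>>> arm_command(motion=[{"x":0,"z":-0.003,"y":0.004,"roll":0,"fingers":0},{"x":0,"z":0.003,"y":-0.004,"roll":0,"fingers":0},{"x":-0.004,"z":0.008,"y":-0.01,"roll":0,"fingers":0}])

```text
clock: 20.43
eef_pos: [0.5278, 0.0085, 0.0353]
tool_rot: [0.248, 0.493, -0.154, 0.819]
ft_force: [-0.2, -0.4, -0.3]
grip_width: 0.0003
```

```bash
python3 st.py .5443 -.1542 .033;python3 tin.py t12
```

```text
t 20.4333 q [ 0.028   0.2488 -0.7517  0.0864 -0.0207  0.6172] p [0.5278 0.0085 0.0353] F [-0.1886 -0.3592 -0.3492] w 0.00026518854047177174
x [ 0.4655 -0.0077 -0.885 ] y [0.4972 0.8296 0.2542] z [ 0.7322 -0.5584  0.39  ]
delta tool [ 0.011  -0.1273  0.102 ]
rail -0.024590345540658056 0.06343238298683805 0.03531695864985018 tilt 27.745191997606355
ey in tool [-0.0418  0.7909 -0.6105] ex [0.4637 0.5566 0.6894] up [-0.885   0.2542  0.39  ]
```

View pics/t12z.png

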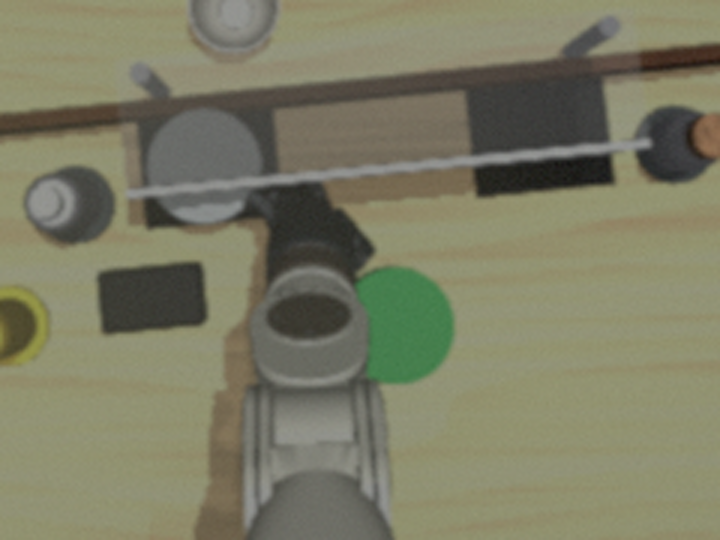

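>>> arm_command(motion=[{"x":-0.01,"z":0.003,"y":-0.003,"roll":0,"fingers":0},{"x":-0.02,"z":0,"y":0,"roll":0,"fingers":0},{"x":-0.025,"z":0,"y":0,"roll":0,"fingers":0},{"x":-0.03,"z":0,"y":0,"roll":0,"fingers":0},{"x":-0.03,"z":0,"y":0,"roll":0,"fingers":0},{"x":-0.03,"z":0,"y":0,"roll":0,"fingers":0},{"x":-0.03,"z":0,"y":0,"roll":0,"fingers":0},{"x":-0.03,"z":0,"y":0,"roll":0,"fingers":0}])

```text
clock: 21.15
eef_pos: [0.4288, 0.0014, 0.2193]
tool_rot: [0.25, 0.497, -0.158, 0.816]
ft_force: [1.0, -0.6, -0.5]
grip_width: 0.0001
```

```bash
python3 st.py .50 .22 .27;python3 tin.py t13; python3 -c "
from h import *
snap('side','s13')
im=cv2.imread('pics/s13.png');cv2.imwrite('pics/s13z.png',cv2.resize(im[120:300,190:370],None,fx=3.3,fy=3.3,interpolation=2))"
```

```text
t 21.15 q [ 0.015  -0.2502 -0.6345  0.7119 -0.0166  0.6126] p [0.4288 0.0014 0.2193] F [ 0.9997 -0.6003 -0.5293] w 7.418237765668169e-05
x [ 0.4572 -0.0097 -0.8893] y [0.5053 0.8257 0.2507] z [ 0.7319 -0.564   0.3824]
delta tool [-0.0147  0.2292 -0.0518]
rail -0.12385621599076135 0.06365754626544917 0.21925165399825444 tilt 27.211315438785913
ey in tool [-0.0432  0.7865 -0.6161] ex [0.4552 0.5644 0.6886] up [-0.8893  0.2507  0.3824]
```

View pics/t13z.png

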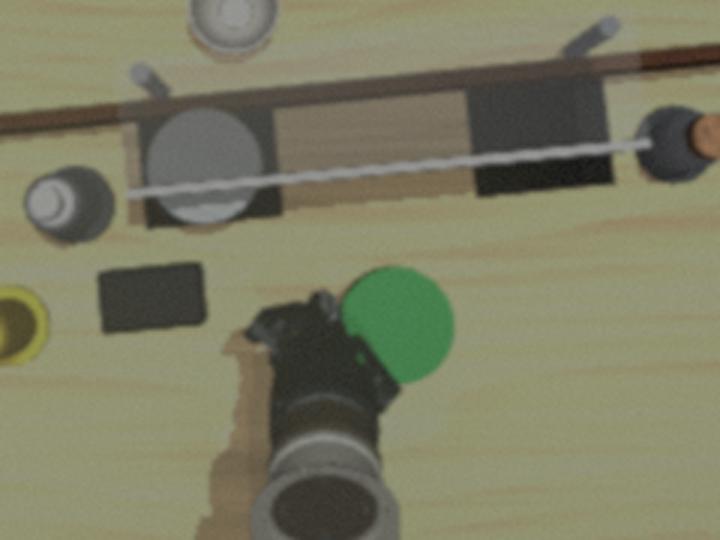

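View pics/s13z.png

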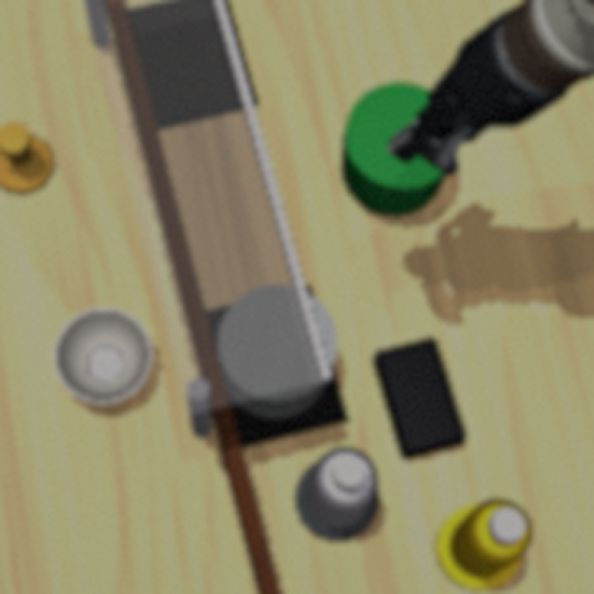

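```bash
python3 -c "
from rl import *
c=load('t13');s=load('s13')
ut=(170+205/3-.33,150+166/3-.33);us=(190+277.5/3.3-.35,120+351.5/3.3-.35)
print('top',rail(c,*ut),'side',rail(s,*us));p,e=tri(c,ut,s,us);print(p,e,(p-O)@ex,(p-O)@ey)
for q in((138,122),(146,228),(283,215),(274,106)): print('top mat',rail(c,170+q[0]/3-.33,150+q[1]/3-.33,0))
for q in((346,420),(237,445),(305,290)): print('side mat',rail(s,190+q[0]/3.3-.35,120+q[1]/3.3-.35,0))
cp=((170+48/3-.33,150+202/3-.33),(190+350/3.3-.35,120+472/3.3-.35))
for z in (.155,.15): print('cap',onz(c,cp[0],z),onz(s,cp[1],z))
print(tri(c,cp[0],s,cp[1]))"
python3 -c "
import cv2
im=cv2.imread('pics/t13.png');cv2.imwrite('pics/t13c.png',cv2.resize(im[190:240,165:265],None,fx=8,fy=8,interpolation=2))
im=cv2.imread('pics/s13.png');cv2.imwrite('pics/s13c.png',cv2.resize(im[195:295,250:350],None,fx=6,fy=6,interpolation=2))"
```

```text
top (np.float64(-0.002), np.float64(0.1563)) side (np.float64(0.0017), np.float64(0.1677))
[0.54442311 0.10573109 0.05032137] 0.0014929011547213844 -0.0009179382122789946 0.15922592495173726
top mat (np.float64(0.0513), np.float64(0.2239))
top mat (np.float64(-0.0519), np.float64(0.2251))
top mat (np.float64(-0.0521), np.float64(0.092))
top mat (np.float64(0.0539), np.float64(0.0905))
side mat (np.float64(-0.05), np.float64(0.2251))
side mat (np.float64(0.0516), np.float64(0.2227))
side mat (np.float64(-0.0464), np.float64(0.0971))
cap [0.51284424 0.23177434 0.155     ] [0.51327113 0.23860457 0.155     ]
cap [0.51294429 0.23277518 0.15      ] [0.51273342 0.2378408  0.15      ]
(array([0.51229468, 0.23561272, 0.13749772]), np.float64(0.0019177852416541717))
```

View pics/t13c.png

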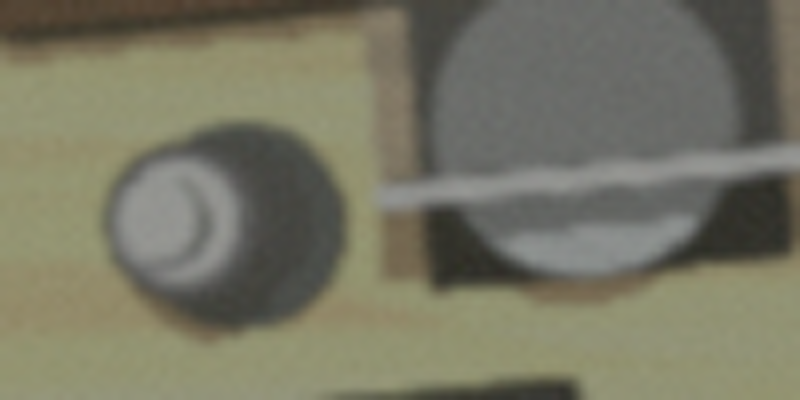

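View pics/s13c.png

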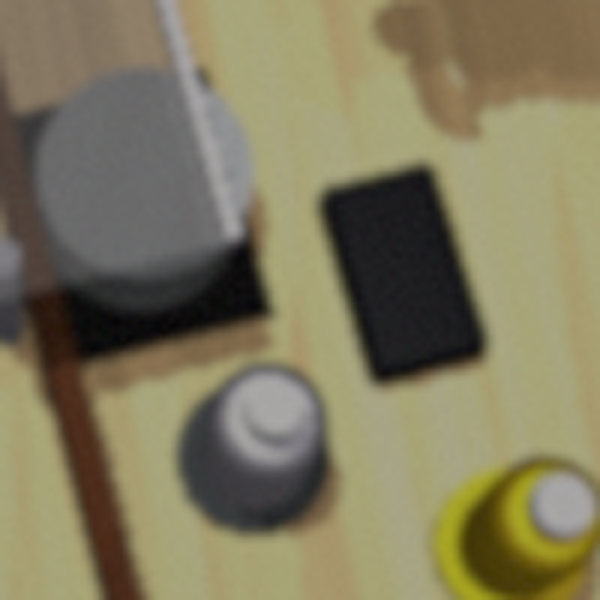

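```bash
python3 -c "
from rl import *
c=load('t13');s=load('s13')
print('tin side',rail(s,273.4,223.4))
a=(185-.06,217.25-.44+.0);b=(296.2-.4,262.5-.4)
a=(165+160/8-.44,190+218/8-.44)
p,e=tri(c,a,s,b);print(p,e,(p-O)@ex,(p-O)@ey)
print(onz(c,a,.155),onz(s,b,.155))"
```

```text
tin side (np.float64(0.0005), np.float64(0.1596))
[0.51282161 0.23602777 0.14935571] 0.00148189836824701 -0.022891878841782027 0.2914871277615628
[0.51340134 0.23462529 0.155     ] [0.5127309  0.23714189 0.155     ]
```

>>> arm_command(motion=[{"x":-0.015,"z":0,"y":0.015,"roll":0,"fingers":0},{"x":-0.005,"z":-0.006,"y":0.025,"roll":0,"fingers":0},{"x":0,"z":-0.006,"y":0.025,"roll":0,"fingers":0},{"x":0,"z":-0.006,"y":0.025,"roll":0,"fingers":0},{"x":0,"z":-0.006,"y":0.025,"roll":0,"fingers":0},{"x":0,"z":-0.006,"y":0.025,"roll":0,"fingers":0},{"x":0,"z":-0.006,"y":0.025,"roll":0,"fingers":0},{"x":0,"z":-0.006,"y":0.025,"roll":0,"fingers":0},{"x":0,"z":0,"y":0,"roll":0,"fingers":0}])

```text
clock: 22.0
eef_pos: [0.4916, 0.1886, 0.274]
tool_rot: [0.255, 0.49, -0.158, 0.819]
ft_force: [0.4, 0.2, 0.9]
grip_width: 0.0003
```

```bash
python3 st.py .524 .2355 .20
```

```text
t 22.0 q [ 0.5019 -0.0466 -0.3239  0.8614 -0.2366  1.061 ] p [0.4916 0.1886 0.274 ] F [0.3709 0.2086 0.8542] w 0.0002582179462454887
x [ 0.4697 -0.0096 -0.8828] y [0.5086 0.8203 0.2616] z [ 0.7216 -0.5719  0.3902]
delta tool [ 0.0801  0.0356 -0.0323]
rail -0.04752468997675357 0.24577608895810457 0.2739998334804188 tilt 28.01855660512047
ey in tool [-0.044   0.7808 -0.6232] ex [0.4677 0.5673 0.6778] up [-0.8828  0.2616  0.3902]
```

>>> arm_command(motion=[{"x":0.01,"z":-0.006,"y":0.008,"roll":0,"fingers":0},{"x":0.018,"z":-0.007,"y":0.008,"roll":0,"fingers":0},{"x":0.018,"z":-0.007,"y":0.008,"roll":0,"fingers":0},{"x":0.014,"z":-0.006,"y":0.006,"roll":0,"fingers":0},{"x":0,"z":0,"y":0,"roll":0,"fingers":0}])

```text
clock: 22.42
eef_pos: [0.5179, 0.2296, 0.2132]
tool_rot: [0.254, 0.491, -0.158, 0.818]
ft_force: [-0.8, -0.4, -0.5]
grip_width: -0.0003
```

```bash
python3 st.py .524 .2355 .17; python3 -c "
from h import *
for n,y,x in(('top',170,140),('side',210,230)):
    snap(n,n+'14'); im=cv2.imread('pics/'+n+'14.png');cv2.imwrite('pics/'+n+'14z.png',cv2.resize(im[y:y+100,x:x+120],None,fx=5,fy=5,interpolation=2))"
```

```text
t 22.4167 q [ 0.5534  0.0866 -0.3493  0.7168 -0.2563  1.1078] p [0.5179 0.2296 0.2132] F [-0.7688 -0.3823 -0.5071] w -0.0002681982753779992
x [ 0.4673 -0.0092 -0.884 ] y [0.5076 0.8215 0.2598] z [ 0.7238 -0.5702  0.3886]
delta tool [ 0.041  -0.0032 -0.0158]
rail -0.01828121773114257 0.284654878788568 0.21317554930396887 tilt 27.867042380675635
ey in tool [-0.0434  0.7821 -0.6217] ex [0.4654 0.5664 0.6801] up [-0.884   0.2598  0.3886]
```

View pics/top14z.png

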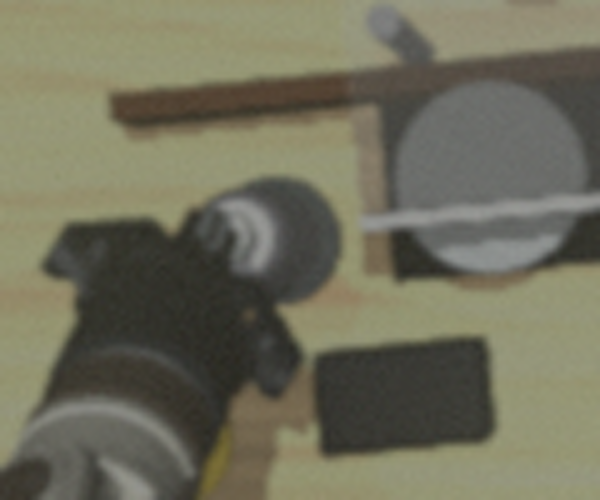

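View pics/side14z.png

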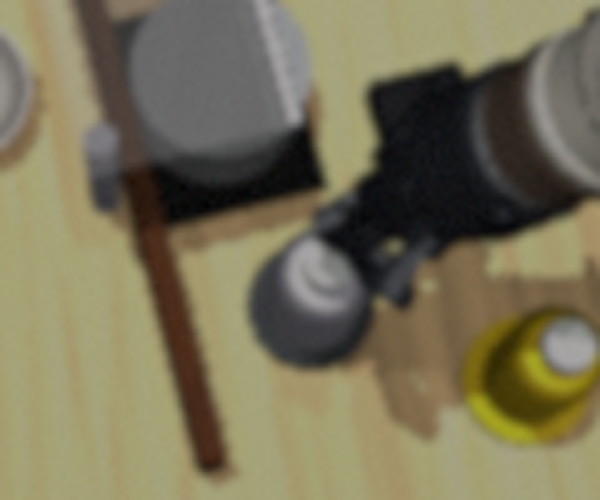

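>>> arm_command(motion=[{"x":0.014,"z":-0.005,"y":0,"roll":0,"fingers":0},{"x":0.014,"z":-0.005,"y":0,"roll":0,"fingers":0},{"x":0.008,"z":-0.003,"y":0,"roll":0,"fingers":0},{"x":0,"z":0,"y":0,"roll":0,"fingers":0}])

```text
clock: 22.85
eef_pos: [0.5277, 0.2342, 0.1826]
tool_rot: [0.257, 0.487, -0.158, 0.819]
ft_force: [-0.4, -0.3, -0.4]
grip_width: 0.0004
```

```bash
python3 st.py .524 .2355 .165
```

```text
t 22.85 q [ 0.5528  0.1323 -0.3883  0.6234 -0.2591  1.1104] p [0.5277 0.2342 0.1826] F [-0.4133 -0.2517 -0.3869] w 0.0003867844654216985
x [ 0.475  -0.0079 -0.8799] y [0.5087 0.8184 0.2672] z [ 0.718  -0.5746  0.3928]
delta tool [ 0.0137 -0.0055 -0.0103]
rail -0.008204047420543642 0.2885833783994907 0.18257771938184475 tilt 28.366188074041776
ey in tool [-0.0427  0.779  -0.6256] ex [0.4732 0.5673 0.674 ] up [-0.8799  0.2672  0.3928]
```

>>> arm_command(motion=[{"x":0.006,"z":-0.005,"y":-0.003,"roll":0,"fingers":0},{"x":0.006,"z":-0.004,"y":-0.002,"roll":0,"fingers":0},{"x":0.003,"z":-0.001,"y":-0.001,"roll":0,"fingers":0},{"x":0,"z":0,"y":0,"roll":0,"fingers":0}])

```text
clock: 23.18
eef_pos: [0.5251, 0.2341, 0.1655]
tool_rot: [0.258, 0.486, -0.157, 0.82]
ft_force: [0.1, 0.5, -0.1]
grip_width: -0.0
```

```bash
python3 st.py .524 .2355 .153
```

```text
t 23.1833 q [ 0.5563  0.1452 -0.4254  0.5704 -0.2615  1.1151] p [0.5251 0.2341 0.1655] F [ 0.0872  0.4788 -0.1287] w -9.46274200849655e-06
x [ 0.4784 -0.007  -0.8781] y [0.509  0.8171 0.2708] z [ 0.7156 -0.5765  0.3944]
delta tool [ 0.0104 -0.0028 -0.0065]
rail -0.010777062296437233 0.28868855265115717 0.1654762263982043 tilt 28.58333711672485
ey in tool [-0.042   0.7776 -0.6273] ex [0.4766 0.5675 0.6715] up [-0.8781  0.2708  0.3944]
```

>>> arm_command(motion=[{"x":0.0052,"z":-0.0024,"y":-0.0016,"roll":0,"fingers":0},{"x":0.0052,"z":-0.0024,"y":-0.0016,"roll":0,"fingers":0}])

```text
clock: 23.35
eef_pos: [0.5262, 0.2348, 0.1552]
tool_rot: [0.259, 0.484, -0.156, 0.821]
ft_force: [-2.0, -0.9, 3.5]
grip_width: -0.0003
```

```bash
python3 st.py .524 .2355 .153
```

```text
t 23.35 q [ 0.5566  0.1578 -0.4432  0.5358 -0.2622  1.1153] p [0.5262 0.2348 0.1552] F [-2.0289 -0.8929  3.494 ] w -0.0002649777081855677
x [ 0.4818 -0.0055 -0.8763] y [0.508  0.8165 0.2742] z [ 0.714  -0.5773  0.3962]
delta tool [ 0.0009 -0.0011 -0.0029]
rail -0.00965258520926698 0.28923934929680095 0.15521535740131429 tilt 28.802273936123704
ey in tool [-0.0408  0.7771 -0.628 ] ex [0.4801 0.5665 0.6698] up [-0.8763  0.2742  0.3962]
```

>>> arm_command(motion=[{"x":0.005,"z":-0.003,"y":-0.002,"roll":0,"fingers":0},{"x":0.005,"z":-0.003,"y":-0.002,"roll":0,"fingers":0}])

```text
clock: 23.52
eef_pos: [0.5273, 0.235, 0.1487]
tool_rot: [0.261, 0.48, -0.156, 0.823]
ft_force: [-42.7, -11.1, 64.7]
grip_width: -0.0
```

```bash
python3 st.py .524 .2355 .153
```

```text
t 23.5167 q [ 0.5593  0.1644 -0.461   0.5024 -0.2689  1.117 ] p [0.5273 0.235  0.1487] F [-42.6963 -11.1023  64.6879] w -4.705356662862021e-05
x [ 0.4913 -0.006  -0.871 ] y [0.5064 0.8156 0.28  ] z [ 0.7087 -0.5786  0.4037]
delta tool [-0.0054 -0.0001 -0.001 ]
rail -0.008480158516420712 0.2893699121913252 0.14873136753363536 tilt 29.42551227358376
ey in tool [-0.0419  0.7763 -0.629 ] ex [0.4895 0.5647 0.6644] up [-0.871   0.28    0.4037]
```

>>> arm_command(motion=[{"x":-0.006,"z":0.003,"y":0.002,"roll":0,"fingers":0},{"x":-0.012,"z":0.005,"y":0.003,"roll":0,"fingers":0},{"x":-0.02,"z":0.006,"y":0.003,"roll":0,"fingers":0},{"x":-0.03,"z":0,"y":0,"roll":0,"fingers":0},{"x":-0.03,"z":0,"y":0,"roll":0,"fingers":0},{"x":-0.03,"z":0,"y":0,"roll":0,"fingers":0},{"x":-0.03,"z":0,"y":0,"roll":0,"fingers":0},{"x":-0.02,"z":0,"y":0,"roll":0,"fingers":0},{"x":0,"z":0,"y":0,"roll":0,"fingers":0},{"x":0,"z":0,"y":0,"roll":0,"fingers":0}])

```text
clock: 24.35
eef_pos: [0.4501, 0.2351, 0.3187]
tool_rot: [0.262, 0.479, -0.154, 0.824]
ft_force: [-0.8, 0.3, -1.2]
grip_width: 0.0007
```

```bash
python3 st.py; python3 -c "
from h import *
for n,b in(('top',(150,110,290,180)),('side',(180,60,180,260))):
    snap(n,n+'15'); im=cv2.imread('pics/'+n+'15.png');x,y,w,h=b;s=min(800/w,600/h)
    cv2.imwrite('pics/'+n+'15z.png',cv2.resize(im[y:y+h,x:x+w],None,fx=s,fy=s,interpolation=2))"
```

```text
t 24.35 q [ 0.6665 -0.0957 -0.2614  0.9858 -0.3128  1.2179] p [0.4501 0.2351 0.3187] F [-0.8479  0.2849 -1.2306] w 0.0006806199673629324
x [ 0.4947 -0.0024 -0.869 ] y [0.5044 0.8151 0.2849] z [ 0.7077 -0.5793  0.4045]
rail -0.08555161385378089 0.2952013564885309 0.31872574983633845 tilt 29.653121657238536
ey in tool [-0.0386  0.776  -0.6296] ex [0.4932 0.5628 0.6633] up [-0.869   0.2849  0.4045]
```

View pics/top15z.png

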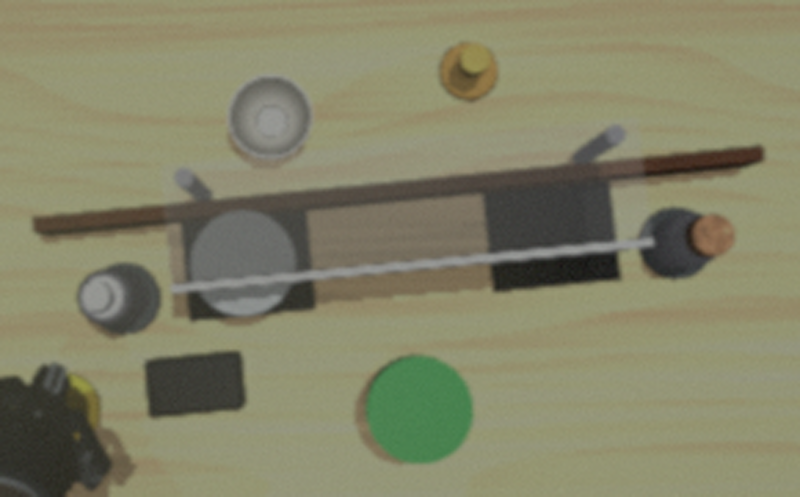

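View pics/side15z.png

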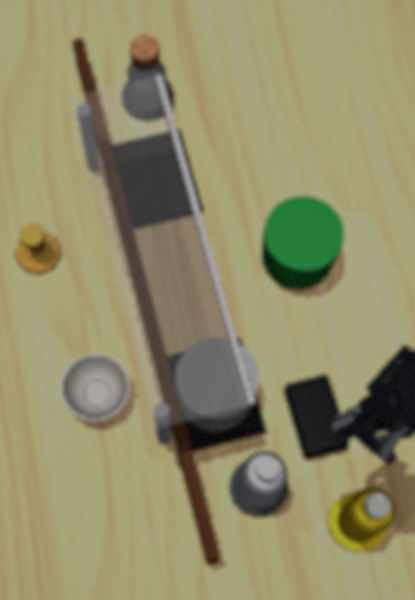

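```bash
python3 -c "
from h import *
print(job_done())"
```

```text
the job is handed in; nothing more can be done
None
```

I slid the tin along the board onto the left mat beside the spray can, then pressed the cap down and let it spring back. The job was handed in at about 24.4 s of the 48 s allowed.

**Last checks**
- **Tin:** it stands upright about 157–160 mm along the board, and the mat's centre measures about 158 mm. Its distance from the board reads the same as at the start, within about 1 mm.
- **Cap:** it is back up, at the same pixels in both views as before the press.
- **Other objects:** the bowl, candlestick, case and green tin are at their starting pixels. The yellow can was not touched, though the gripper partly hides it in the last top view.
- **Robot:** it is clear of everything and reads no contact force.

**What went less well**
- **Press force:** the cap hit its hard stop at about 78 N through the fingertip. That is more than needed, but under the 120 N wrist limit.
- **Push contact:** the force pointed diagonally, with about 3 N upward on the gripper. So some of the push went through the gripper's side linkage near the rim or lid, above the 45 mm advised. I backed off and rolled the tool more, but this did not fully go away. The tin stayed upright and at the board in every picture.
- **40 N limit:** the forces while pushing stayed below about 6 N, well under the limit for the gripper's body.
- **Two views disagree:** the tin's position along the board differs by 3–6 mm between the two cameras. That is within the 15 mm allowed.
- **Leaning the tool:** the move commands cannot tilt it directly, so I got the lean by working against the arm's joint limits. That used about 15 s.

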